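Tidy the combs, clips and ring on the dressing shelf

ROBOT

A 7-joint arm with a two-finger parallel gripper is mounted at the origin on the work surface. World frame = base frame: x ahead of the robot, y to its left, z up, the work surface at z = 0. Lengths are in m, angles in rad, forces in N, time in s.
With the tool pointing down it reaches from about 0.4 to 0.925 m from the base axis. Payload 4.1 kg.
Tool frame: the origin (TCP) lies midway between the tips of the shut fingers; the grasp point (between the pads) lies 19 mm behind it; z points along the fingers, y is the direction in which the jaws open and shut (so a half turn about z gives the same grasp; the last joint's range is limited). The gripper opens to 85 mm and grips with 20 to 120 N. Pads are 22 mm wide; open, the fingers measure 114 mm over their backs; the gripper's body (76 mm by 85 mm) begins 54 mm behind the grasp point. The pads swing forward as they close: fully open they stand 13 mm farther back than shut.
Start: joints at [-1.416, 0.398, 0.045, 1.537, -0.019, 1.207, -0.051], TCP at [0.163, 0.629, 0.231] pointing down, gripper open.
Joint ranges: [-2.82, 2.82], [-0.49, 2.23], [-1.37, 1.46], [0, 2.46], [-1.36, 4.5], [0.23, 2], [-2.94, 2.94]. Speed limits (rad/s): [2.57, 2.57, 3.14, 3.14, 3.14, 3.14, 3.14].

INTERFACE

Orientations are given as a 3x3 rotation matrix whose columns are the frame's x, y, z axes.
In Python, from workcell import manip, grab_frame, calibration gives the robot as it stands.
- The arm moves only by the tool drive_tool, never from a script. Its argument "commands" is a list of rows, each a list of 7 numbers: the turn, a rotation vector about the tool's x, y, z in rad, then the shift along the tool's x, y, z in m, then the gripper command: -1 is fully open, 1 is shut, values between are in proportion. In form: [[ax, ay, az, tx, ty, tz, gripper], ...]. A call has 1 to 8 rows; each row shifts and turns the commanded pose from where the row before left it, along the tool's axes as they then stand; what a row does not reach is not made up. A row lasts 1/12 s, in which the tool goes at most 41.7 mm and 7.16 degrees, less where a joint would pass 70% of its speed; a pose out of reach is approached as far as the arm can. A call with a gripper value outside its range is refused whole. The fingers move at their own pace and stop on an object; "force" is the grip in N (left out, the last holds). Time passes only in rows, so rows that do not move let the fingers close. It gives the time, the measured TCP pose, the force and the opening at its end, in the units of the state.
- manip.state(): the state, without advancing time (a new reading comes with each control period).
- grab_frame(name): name is "scene" or "top" or "wrist"; returns the picture (400x640x3 uint8, red, green, blue); there is no depth.
- calibration(name): a dict with "fovy" (degrees; the focal length in pixels is half the picture's height over the tangent of half this angle, whatever the lens; pixels are square), "cx", "cy" (the principal point, pixels), "distortion" ([k1, k2, p1, p2, k3] as OpenCV has them; the pictures are not rectified), "view" (4x4, takes a point from world to camera coordinates); the wrist camera has in their place "T_tool_cam" (4x4, takes a point from camera to tool coordinates, whose origin is the TCP and whose axes are the flange's). Camera axes: x right, y down, z forward; pixel columns grow to the right and rows downward; lengths in m; the calibration is good to about 2 mm. A picture is of the moment at which its call begins: read the wrist's pose just before it. calibration takes no time and is no camera call.
- manip.hand_in(): hands the job in, once; it reports no verdict.
The state is a dict: "t": time; "q": joint angles; "dq": joint speeds; "effort": joint torques, N m; "ee_pos": TCP position; "tool_rot": TCP orientation; "wrist_force": force on the tool from outside, world axes, zero at the start; "moment": the same for the moment, N m; "finger_gap": finger opening in m.
Only numpy, scipy, OpenCV 4.12 (cv2) and the standard library are available. Lean on these libraries where they do the work, as an engineer would, in place of code of your own. Each camera call takes 0.05 s, during which the arm holds its last target.

TASK

Sort the loose handful on the shelf: lay the broad comb lengthwise in the wider bay of the comb tray and the pocket comb lengthwise in the narrower bay, stand both hair clips on their teeth in the clip tray, and put the ring in the white bowl. Every comb and clip must rest flat on its tray's floor, not on a rim, the ridge or another thing. Leave the perfume and nail polish bottles standing where they are.

Things in the scene. Friction and masses are not known exactly. Their poses are not given: they have to be found in the camera images.
- broad_comb: Loose broad comb, dark brown plastic, wide-set teeth, lying flat: 130 long, 34 wide, 10 mm thick. Origin: centre of its underside. x along its length, z up, teeth point to -y. Its outline is a full 130 x 34 mm rectangle; grip it across the 34 mm width at the middle (about 35 g). It belongs in the comb tray's wider bay.
- pocket_comb: Loose pocket comb, same dark brown plastic, narrow with fine close teeth, lying flat: 105 long, 22 wide, 10 mm thick. Origin: centre of its underside. x along its length, z up, teeth point to -y. Grip it across the 22 mm width at the middle (22 g). It belongs in the narrower bay of the comb tray.
- large_clip: Loose large hair claw clip, dark brown plastic, standing on its teeth: 70 long, 36 wide, 34 mm high. Origin: centre of its underside. x along its length, z up. The two long sides are upright and flat up to 22 mm; above that only narrow thumb tabs. It does not open. Grip across the 36 mm width (30 g).
- small_clip: Loose small hair claw clip, like the large one but 40 long, 24 wide, 25 mm high, sides upright up to 16 mm. Origin: centre of its underside. x along its length, z up. It does not open. Grip across the 24 mm width (15 g).
- finger_ring: Loose chunky steel finger ring lying flat: 30 mm outer diameter, 18 mm hole, 10 mm high. Origin: centre of its underside, z up. Grip it across the outside (14 g).
- comb_tray: Fixed low bamboo comb tray, outside 168 (along y) x 132 mm (x), yaw within 0.2 rad of the table's axes. Floor 5 mm above the table; pale rim 4 mm wide, its top 4 mm above the floor. A ridge like the rim, along y at x = +6 mm, makes two bays 160 mm long: the wider (66 mm) centred at x = -29 mm, on the robot's side, the narrower (54 mm) at x = +35 mm. Origin: centre of underside, z up.
- clip_tray: Fixed bamboo clip tray without division, outside 158 (along its y) x 98 mm (along its x), inside 150 x 90 mm, floor 5 mm above the table, walls 4 mm thick with tops 15 mm above the table. Origin: centre of its underside; z up. Empty at the start; holds both clips side by side.
- ring_bowl: Fixed shallow round white ceramic ring bowl, 114 mm across the rim, about 80 mm across its flat inner floor, which is 6 mm above the table; rim 26 mm above the table, wall 4 mm. Origin: centre of its underside; z up.
- perfume: Glass perfume bottle standing between the trays: square amber body 34 x 34 x 48 mm, with a closed glass stopper up to 74 mm. Origin: centre of its underside; z up. Loose (160 g); to be left standing where it is.
- polish: Glass nail polish bottle standing between the trays: round, 32 mm in diameter and 38 mm high, with a slim white cap up to 72 mm. Origin: centre of its underside; z up. Loose (100 g); to be left standing where it is.
There are look-alikes about, which are no part of the job. Leave any purple look-alike of the small_clip alone.

How it is judged:
At the end, for the whole second after the job is handed in: Each comb flat on its bay's floor, centre within 18 mm of the bay's midline (lengthwise 17 mm broad, 30 mm pocket); clips upright on the clip tray's floor (large within 32 x 62 mm of centre, small 37 x 68); ring within 36 mm of bowl centre, below 24 mm; all at rest (x of broad_comb in the frame of comb_tray between -0.047 and -0.011 m and y of broad_comb in the frame of comb_tray between -0.017 and 0.017 m and z of broad_comb in the frame of comb_tray between 0.002 and 0.007 m and angle between each of broad_comb, pocket_comb's own z axis and vertical below 0.06 rad and linear speed of each of broad_comb, pocket_comb, large_clip, small_clip, finger_ring below 0.02 m/s and angular speed of each of broad_comb, pocket_comb, large_clip, small_clip below 0.3 rad/s and x of pocket_comb in the frame of comb_tray between 0.017 and 0.053 m and y of pocket_comb in the frame of comb_tray between -0.03 and 0.03 m and z of pocket_comb in the frame of comb_tray between 0.002 and 0.007 m and x of large_clip in the frame of clip_tray between -0.032 and 0.032 m and y of large_clip in the frame of clip_tray between -0.062 and 0.062 m and z of large_clip in the frame of clip_tray between 0.002 and 0.0075 m and angle between each of large_clip, small_clip's own z axis and vertical below 0.1 rad and x of small_clip in the frame of clip_tray between -0.037 and 0.037 m and y of small_clip in the frame of clip_tray between -0.068 and 0.068 m and z of small_clip in the frame of clip_tray between 0.002 and 0.0075 m and horizontal distance between finger_ring and ring_bowl below 0.036 m and z of finger_ring in the frame of ring_bowl between 0.002 and 0.024 m); the robot touches nothing.
It fails at once if the perfume bottle is knocked over or pushed more than 30 mm from where it stood (distance of perfume from where it was at the start of the episode above 0.03 m or angle between perfume's own z axis and vertical above 0.35 rad).
It fails at once if the nail polish bottle is knocked over or pushed more than 30 mm from where it stood (distance of polish from where it was at the start of the episode above 0.03 m or angle between polish's own z axis and vertical above 0.35 rad).
It also fails if it takes over 112 s, if anything falls off the work surface, if the arm or the gripper's body presses on something with over 40 N, if the wrist force passes 120 N, or if a joint passes its speed limit or range.

## Working session

There is one attempt and no reset: what is moved stays moved. The work goes in short steps, Python scripts to look and compute and a tool call to move; the robot and the scene stay as the last step left them, time stands still between calls to the robot, and variables do not carry over. Pictures are saved under pics/ and viewed, and the job is handed in when it is done.

Besides the shell and the picture viewer there is one more tool, called by a JSON object that holds its "name" and its "arguments". drive_tool: Moves the arm, as the interface text tells. Its arguments: {"type":"object","properties":{"commands":{"type":"array","items":{"type":"array","items":{"type":"number"}}},"force":{"type":"number"}},"required":["commands"]}

```bash
ls; mkdir -p pics
python3 - <<'E'
from workcell import manip, grab_frame, calibration
import cv2,numpy as np
s=manip.state();print({k:np.round(v,3).tolist() for k,v in s.items()})
for n in("scene","top","wrist"):
    cv2.imwrite(f"pics/a_{n}.png",grab_frame(n)[:,:,::-1]);print(n,calibration(n))
E
```

```text
pics
{'t': 0.0, 'q': [-1.416, 0.399, 0.045, 1.538, -0.019, 1.207, -0.051], 'dq': [-0.0, 0.001, 0.0, 0.0, -0.001, -0.001, -0.002], 'effort': [-0.0, -47.512, 1.364, -25.422, 0.012, 0.01, 0.0], 'ee_pos': [0.163, 0.629, 0.23], 'tool_rot': [[-0.968, 0.251, -0.0], [0.251, 0.968, -0.002], [-0.0, -0.002, -1.0]], 'wrist_force': [-0.645, 0.09, 0.264], 'moment': [0.009, 0.001, 0.025], 'finger_gap': 0.086}
scene {'fovy': 53.169331877134944, 'cx': 321.4659297701134, 'cy': 197.7545773538275, 'distortion': array([0.00316238, 0.        , 0.        , 0.        , 0.        ]), 'view': array([[-0.6565462 ,  0.75409378, -0.01701956,  0.32183241],
       [ 0.53574615,  0.45032262, -0.71427278, -0.24865737],
       [-0.53096437, -0.47807124, -0.69966044,  1.07641583],
       [ 0.        ,  0.        ,  0.        ,  1.        ]])}
top {'fovy': 49.01265341963353, 'cx': 317.4268115222815, 'cy': 208.04554179880273, 'distortion': array([-0.01311732,  0.        ,  0.        ,  0.        ,  0.        ]), 'view': array([[ 0.00470229, -0.99957946, -0.0286145 ,  0.01154677],
       [-0.99776537, -0.00278272, -0.06675723,  0.49676989],
       [ 0.06664953,  0.02886447, -0.99735885,  1.05905321],
       [ 0.        ,  0.        ,  0.        ,  1.        ]])}
wrist {'fovy': 58.1511620494969, 'cx': 318.6273065448652, 'cy': 194.14647913391644, 'distortion': array([0.012068, 0.      , 0.      , 0.      , 0.      ]), 'T_tool_cam': array([[ 1.60809967e-04, -9.44744654e-01, -3.27807128e-01,
         8.43557968e-02],
       [ 9.99999419e-01,  5.01454385e-04, -9.54635972e-04,
        -3.90638428e-04],
       [ 1.06626755e-03, -3.27806784e-01,  9.44744185e-01,
        -1.42962294e-01],
       [ 0.00000000e+00,  0.00000000e+00,  0.00000000e+00,
         1.00000000e+00]])}
```

View pics/a_top.png

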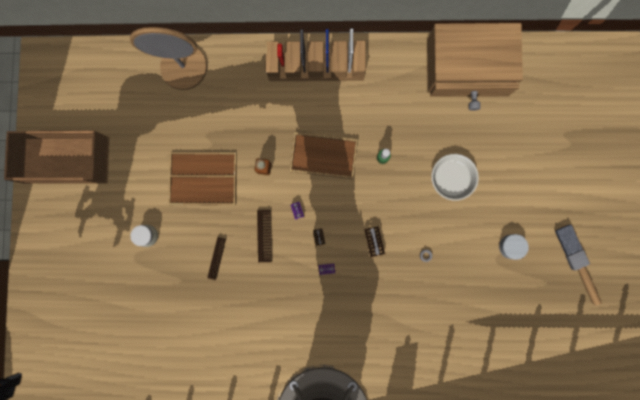

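View pics/a_scene.png

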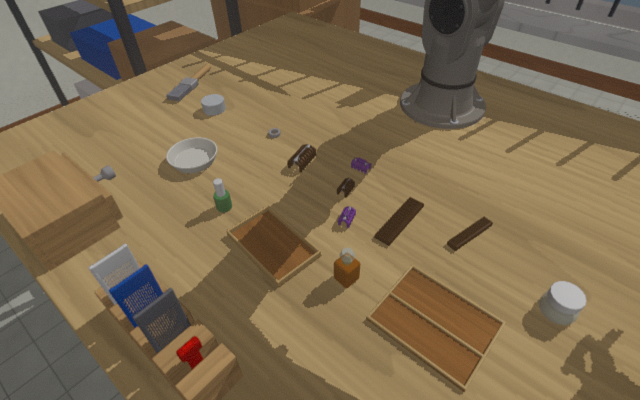

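View pics/a_wrist.png

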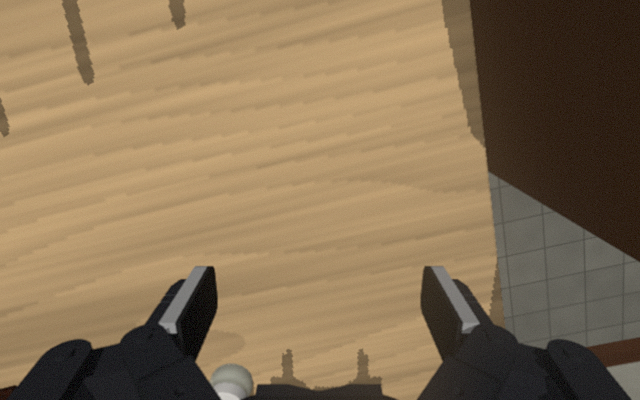

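Top view: the candidates are as follows.
- Combs: broad at (265,235), pocket at (217,258).
- Large clip at (375,241).
- Small clip: the dark one at (319,236). The purple look-alikes at (298,210) and (327,269) stay put.
- Ring at (426,254). The metal things at (474,100) are not the ring.
- Comb tray at (203,177), clip tray at (324,155), bowl at (455,176).
- Perfume at (263,166), polish at (384,156).

I'll check these in a crop.

```bash
cat > h.py <<'E'
from workcell import manip, grab_frame, calibration
import cv2,numpy as np
def K(c):
    f=200/np.tan(np.radians(c['fovy'])/2); return np.array([[f,0,c['cx']],[0,f,c['cy']],[0,0,1]])
def view(n,st=None):
    c=calibration(n)
    if n!='wrist': return c,np.array(c['view'])
    T=np.eye(4);T[:3,:3]=st['tool_rot'];T[:3,3]=st['ee_pos']
    return c,np.linalg.inv(T@c['T_tool_cam'])
def ray(cv,px):
    c,V=cv
    p=cv2.undistortPoints(np.array(px,float).reshape(-1,1,2),K(c),np.array(c['distortion'])).reshape(-1,2)
    d=np.c_[p,np.ones(len(p))]@V[:3,:3]; o=-V[:3,:3].T@V[:3,3]
    return o,d
def plane(cv,px,z):
    o,d=ray(cv,px); return o+d*((z-o[2])/d[:,2])[:,None]
def proj(cv,P):
    c,V=cv; P=np.atleast_2d(P)
    r=cv2.Rodrigues(V[:3,:3])[0]
    return cv2.projectPoints(P.astype(float),r,V[:3,3],K(c),np.array(c['distortion']))[0].reshape(-1,2)
def tri(cv1,p1,cv2_,p2):
    A=[];B=[]
    for cv,p in((cv1,p1),(cv2_,p2)):
        o,d=ray(cv,[p]);d=d[0]/np.linalg.norm(d[0]);M=np.eye(3)-np.outer(d,d);A.append(M);B.append(M@o)
    return np.linalg.lstsq(np.vstack(A),np.hstack(B),rcond=None)[0]
E
python3 - <<'E'
import cv2
a=cv2.imread('pics/a_top.png')
cv2.imwrite('pics/b1.png',cv2.resize(a[120:290,160:300],None,fx=4.5,fy=3.5*1,interpolation=2)[:600])
cv2.imwrite('pics/b1.png',cv2.resize(a[140:290,160:350],None,fx=4,fy=4,interpolation=2))
cv2.imwrite('pics/b2.png',cv2.resize(a[130:280,290:490],None,fx=4,fy=4,interpolation=2))
s=cv2.imread('pics/a_scene.png')
cv2.imwrite('pics/b3.png',cv2.resize(s[120:300,230:430],None,fx=3.3,fy=3.3,interpolation=2))
E
```

```text
(no output)
```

View pics/b1.png

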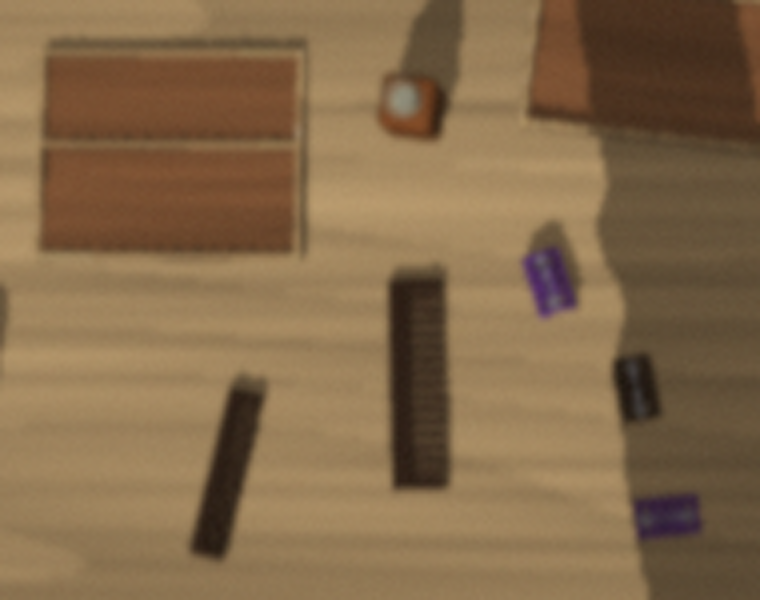

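View pics/b2.png

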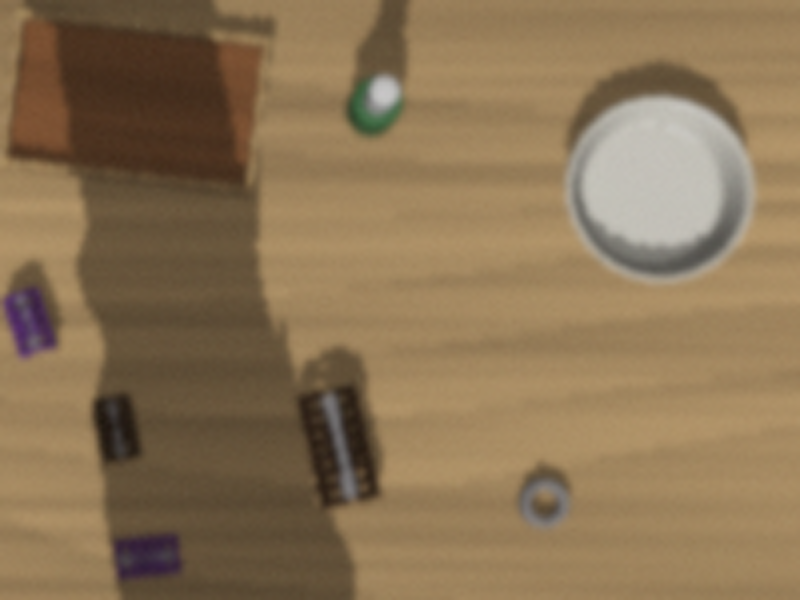

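View pics/b3.png

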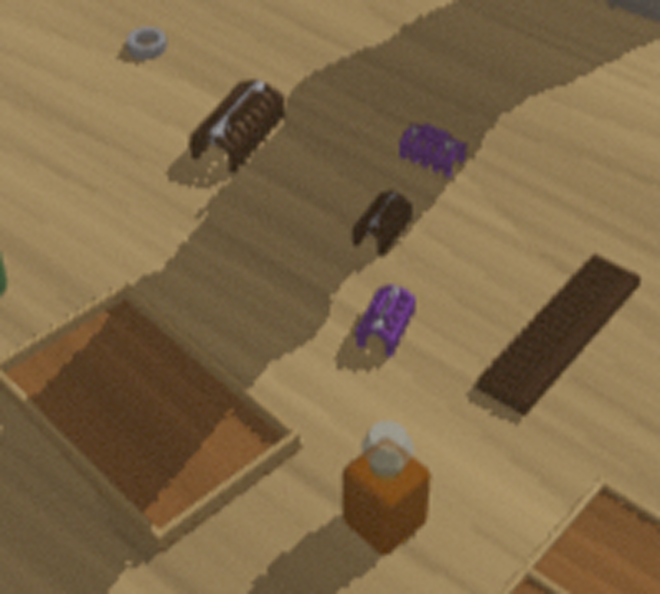

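The crops confirm it. The dark small clip sits at about (319,236) with purple ones on both sides, and both combs and the ring are clear. Next I'll compute positions from the top view and triangulate heights with the scene view.

Run:
```python
from h import *
T=view('top');S=view('scene')
def c1(l):return [(160+x/4-.375,140+y/4-.375) for x,y in l]
def c2(l):return [(290+x/4-.375,130+y/4-.375) for x,y in l]
def s3(l):return [(230+x/3.3-.35,120+y/3.3-.35) for x,y in l]
def rect(n,px,z):
    P=plane(T,px,z)[:,:2];m=P.mean(0);e=[np.linalg.norm(P[i]-P[(i+1)%4]) for i in range(4)]
    d=(P[2]-P[1])+(P[3]-P[0]); print(n,m.round(4),'edges',np.round(e,3),'yaw of edge12 from x',np.degrees(np.arctan2(d[1],d[0])).round(1))
rect('broad',c1([(390,278),(445,278),(448,487),(393,488)]),.01)
rect('pocket',c1([(234,388),(264,392),(222,557),(192,550)]),.01)
rect('small',c1([(613,358),(648,354),(661,413),(626,421)]),.02)
rect('smallb2',c2([(95,400),(131,396),(140,455),(107,462)]),.02)
rect('large',c2([(300,397),(354,386),(379,492),(324,507)]),.022)
rect('comb_tray',c1([(47,42),(305,42),(303,252),(40,250)]),.009)
rect('clip_tray',c2([(24,20),(274,42),(246,184),(7,156)]),.015)
print('ring',plane(T,c2([(545,503)]),.01), 'bowl',plane(T,c2([(660,188)]),.026))
print('perf',plane(T,c1([(403,98)]),.074),'pol',plane(T,c2([(384,92)]),.072))
print('tri broad',tri(T,c1([(393,488)])[0],S,s3([(597,255)])[0]),tri(T,c1([(448,487)])[0],S,s3([(597,255)])[0]),tri(T,c1([(390,278)])[0],S,s3([(525,413)])[0]))
print('tri ring',tri(T,c2([(545,501)])[0],S,s3([(147,40)])[0]))
print('tri cliptray c',tri(T,c2([(7,156)])[0],S,s3([(298,436)])[0]))
```

```text
broad [0.4297 0.1442] edges [0.034 0.129 0.034 0.129] yaw of edge12 from x -178.5
pocket [0.3742 0.2618] edges [0.019 0.104 0.019 0.103] yaw of edge12 from x 166.5
small [0.4277 0.0095] edges [0.021 0.037 0.022 0.039] yaw of edge12 from x -167.7
smallb2 [0.4267 0.0087] edges [0.022 0.036 0.021 0.038] yaw of edge12 from x -169.9
large [ 0.4169 -0.1251] edges [0.033 0.066 0.034 0.068] yaw of edge12 from x -167.4
comb_tray [0.5765 0.3007] edges [0.164 0.132 0.166 0.131] yaw of edge12 from x -179.9
clip_tray [ 0.6293 -0.0022] edges [0.156 0.09  0.149 0.086] yaw of edge12 from x 171.1
ring [[ 0.3824054  -0.25112509  0.01      ]] bowl [[ 0.57337271 -0.31922778  0.026     ]]
perf [[0.59582002 0.14617228 0.074     ]] pol [[ 0.6232532  -0.14698714  0.072     ]]
tri broad [0.37210489 0.14693684 0.02658911] [0.3640732  0.12804299 0.00802912] [0.49368659 0.16482069 0.00554891]
tri ring [ 0.38254444 -0.25022658  0.00915281]
tri cliptray c [0.59260224 0.08128351 0.0125975 ]
```

```bash
cat > go.py <<'E'
import sys
from h import *
# usage: go.py x y z a_deg : distance to go in tool axes at present, and turn
x,y,z,a=map(float,sys.argv[1:5])
s=manip.state();R=np.array(s['tool_rot']);p=np.array(s['ee_pos'])
a0=np.degrees(np.arctan2(R[1,0],R[0,0]))
d=R.T@(np.array([x,y,z])-p)
az=-np.radians((a-a0+180)%360-180)
# tilt error
tilt=np.cross(R[:,2],[0,0,-1]);tilt=R.T@tilt
print('t',round(s['t'],2),'pos',p.round(4),'a',round(a0,1),'shift tool',d.round(4),'len',np.linalg.norm(d).round(3),'turn az',az.round(3),'tilt fix',tilt.round(4),'gap',round(float(s['finger_gap']),4),'F',np.round(s['wrist_force'],1),'q7',round(s['q'][6],2))
E
python3 go.py .374 .262 .18 166.5
```

```text
t 0.15 pos [0.1631 0.6287 0.2305] a 165.5 shift tool [-0.2962 -0.302   0.051 ] len 0.426 turn az -0.018 tilt fix [-0.0015  0.0001 -0.    ] gap 0.0854 F [-0.5 -0.5 -0.5] q7 -0.05
```

{"name": "drive_tool", "arguments": {"commands": [[0, 0, -0.003, -0.027, -0.0275, 0.0046, -0.06], [0, 0, -0.003, -0.027, -0.0275, 0.0046, -0.06], [0, 0, -0.003, -0.027, -0.0275, 0.0046, -0.06], [0, 0, -0.003, -0.027, -0.0275, 0.0046, -0.06], [0, 0, -0.003, -0.027, -0.0275, 0.0046, -0.06], [0, 0, -0.003, -0.027, -0.0275, 0.0046, -0.06], [0, 0, 0, -0.027, -0.0275, 0.0046, -0.06], [0, 0, 0, -0.027, -0.0275, 0.0046, -0.06]], "force": 40}}

```text
t: 0.82
ee_pos: [0.3203, 0.3617, 0.1942]
tool_rot: [[-0.972, 0.233, -0.0], [0.233, 0.972, 0.0], [0.0, 0.0, -1.0]]
wrist_force: [1.1, 0.9, -0.7]
finger_gap: 0.0452
```

```bash
python3 go.py .374 .262 .18 166.5
```

```text
t 0.82 pos [0.3203 0.3617 0.1942] a 166.5 shift tool [-0.0755 -0.0844  0.0142] len 0.114 turn az 0.0 tilt fix [ 0.0002 -0.0001 -0.    ] gap 0.0452 F [ 1.1  0.9 -0.7] q7 0.43
```

{"name": "drive_tool", "arguments": {"commands": [[0, 0, 0, -0.025, -0.028, 0.0047, -0.06], [0, 0, 0, -0.025, -0.028, 0.0047, -0.06], [0, 0, 0, -0.025, -0.028, 0.0047, -0.06], [0, 0, 0, 0, 0, 0, -0.06], [0, 0, 0, 0, 0, 0, -0.06]]}}

```text
t: 1.23
ee_pos: [0.3737, 0.2622, 0.1801]
tool_rot: [[-0.971, 0.239, -0.001], [0.239, 0.971, -0.0], [0.0, -0.0, -1.0]]
wrist_force: [-0.7, 0.2, -0.4]
finger_gap: 0.0455
```

```bash
cat > wr.py <<'E'
import sys
from h import *
s=manip.state();im=grab_frame('wrist');n=sys.argv[1]
cv2.imwrite(f'pics/{n}.png',im[:,:,::-1]);np.savez(f'pics/{n}.npz',R=s['tool_rot'],p=s['ee_pos'])
E
cat >> h.py <<'E'
def wv(n):
    d=np.load(f'pics/{n}.npz');return view('wrist',{'tool_rot':d['R'],'ee_pos':d['p']})
E
python3 wr.py w1; python3 go.py .374 .262 .18 166.5
```

```text
t 1.28 pos [0.373  0.2642 0.1803] a 166.4 shift tool [-0.0014 -0.0019  0.0003] len 0.002 turn az -0.002 tilt fix [ 0.0004 -0.0005 -0.    ] gap 0.0452 F [-1.   0.4  0.3] q7 0.66
```

View pics/w1.png

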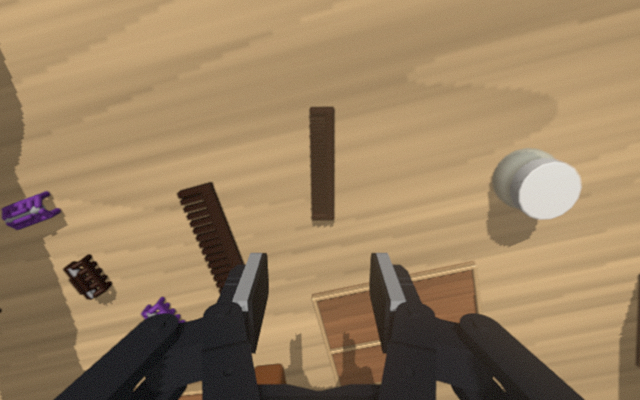

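The wrist view shows the pocket comb upright between the fingers, with corners (309,107), (334,107), (334,220) and (312,221). The broad comb is at the left and the comb tray below.

```bash
python3 - <<'E'
from h import *
W=wv('w1');T=view('top')
P=plane(W,[(309,107),(334,107),(334.5,219),(312,220)],.01);print(P.round(4),P.mean(0),np.linalg.norm(P[0]-P[1]),np.linalg.norm(P[2]-P[1]),np.degrees(np.arctan2(*(P[2]-P[1])[1::-1])),np.degrees(np.arctan2(*(P[3]-P[0])[1::-1])))
c1=lambda x,y:(160+x/4-.375,140+y/4-.375)
for a,b in(((309,107),(222,557)),((334,107),(192,550)),((334.5,219),(234,388)),((312,220),(264,392))): print(tri(W,a,T,c1(*b)))
E
for i in 1 2 3; do python3 go.py .374 .262 .0 166.5|cut -c1-60;done
```

```text
[[0.319  0.2664 0.01  ]
 [0.3241 0.287  0.01  ]
 [0.4247 0.2643 0.01  ]
 [0.4207 0.2434 0.01  ]] [0.37211538 0.26525621 0.01      ] 0.02123529946982886 0.1031780211883913 -12.737055899589455 -12.751599490004327
[0.32039344 0.26634645 0.00164268]
[ 0.32508598  0.28699386 -0.00259989]
[0.42664024 0.26246966 0.0026863 ]
[0.42340361 0.24229508 0.00283251]
t 1.28 pos [0.373  0.2642 0.1803] a 166.4 shift tool [-0.001
t 1.28 pos [0.373  0.2642 0.1803] a 166.4 shift tool [-0.001
t 1.28 pos [0.373  0.2642 0.1803] a 166.4 shift tool [-0.001
```

{"name": "drive_tool", "arguments": {"commands": [[0, 0, -0.01, 0.001, 0.001, 0.035, -0.06], [0, 0, 0, 0, 0, 0.035, -0.06], [0, 0, 0, 0, 0, 0.035, -0.06], [0, 0, 0, 0, 0, 0.03, -0.06], [0, 0, 0, 0, 0, 0.015, -0.06], [0, 0, 0, 0, 0, 0.012, -0.06], [0, 0, 0, 0, 0, 0.007, -0.06], [0, 0, 0, 0, 0, 0, -0.06]]}}

```text
t: 1.95
ee_pos: [0.3708, 0.2665, 0.0101]
tool_rot: [[-0.975, 0.221, -0.002], [0.221, 0.975, -0.001], [0.002, -0.002, -1.0]]
wrist_force: [0.3, -0.2, 0.5]
finger_gap: 0.0449
```

```bash
python3 wr.py w2; python3 go.py .372 .265 .005 167.2
```

```text
t 2.0 pos [0.3716 0.2667 0.0111] a 167.2 shift tool [-0.0008 -0.0015  0.0061] len 0.006 turn az -0.0 tilt fix [-0.0003 -0.0009 -0.    ] gap 0.0455 F [-0.1 -0.2  0.6] q7 0.77
```

View pics/w2.png

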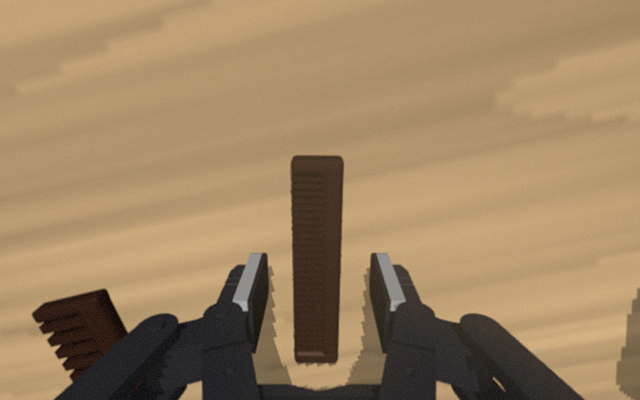

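Comb centred between the pads at (317,260). Lower and grip.

{"name": "drive_tool", "arguments": {"commands": [[0, 0, 0.01, 0, 0, 0.004, -0.06], [0, 0, 0, 0, 0, 0.003, -0.06], [0, 0, 0, 0, 0, 0, 1], [0, 0, 0, 0, 0, 0, 1], [0, 0, 0, 0, 0, 0, 1], [0, 0, 0, 0, 0, 0, 1], [0, 0, 0, 0, 0, 0, 1]], "force": 40}}

```text
t: 2.58
ee_pos: [0.3727, 0.266, 0.005]
tool_rot: [[-0.972, 0.234, 0.001], [0.234, 0.972, 0.001], [-0.0, 0.001, -1.0]]
wrist_force: [-0.8, -0.7, 5.0]
finger_gap: 0.0203
```

{"name": "drive_tool", "arguments": {"commands": [[0, 0, 0, 0, 0, -0.01, 1], [0, 0, 0, 0, 0, -0.03, 1], [0, 0, 0, 0, 0, -0.03, 1], [0, 0, 0, 0, 0, -0.02, 1], [0, 0, 0, 0, 0, 0, 1]]}}

```text
t: 3.0
ee_pos: [0.3749, 0.2676, 0.0987]
tool_rot: [[-0.972, 0.234, 0.006], [0.234, 0.972, 0.006], [-0.005, 0.008, -1.0]]
wrist_force: [-0.3, -0.1, 0.3]
finger_gap: 0.0204
```

```bash
python3 wr.py w3; python3 go.py .372 .265 .1 167.2
```

```text
t 3.05 pos [0.3737 0.2668 0.0968] a 166.5 shift tool [ 0.0013 -0.0021 -0.0032] len 0.004 turn az -0.013 tilt fix [ 0.0048  0.0028 -0.    ] gap 0.0204 F [-0.1 -0.8 -0.9] q7 0.71
```

View pics/w3.png

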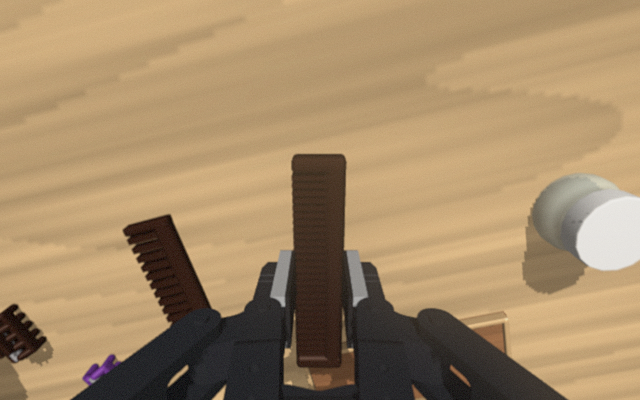

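Pocket comb held (gap 20.4 mm). Next, over to the comb tray at hover height, turning as I go.

```bash
python3 go.py .60 .30 .14 90
```

```text
t 3.05 pos [0.3737 0.2668 0.0968] a 166.5 shift tool [-0.2123  0.0854 -0.0422] len 0.233 turn az 1.335 tilt fix [ 0.0048  0.0028 -0.    ] gap 0.0204 F [-0.1 -0.8 -0.9] q7 0.71
```

{"name": "drive_tool", "arguments": {"commands": [[0, 0, 0, -0.0355, 0.0142, -0.007, 1], [0, 0, 0, -0.0355, 0.0142, -0.007, 1], [0, 0, 0, -0.0355, 0.0142, -0.007, 1], [0, 0, 0, -0.0355, 0.0142, -0.007, 1], [0, 0, 0, -0.0355, 0.0142, -0.007, 1], [0, 0, 0, -0.0355, 0.0142, -0.007, 1], [0, 0, 0.11, 0, 0, 0, 1], [0, 0, 0.11, 0, 0, 0, 1]]}}

```text
t: 3.72
ee_pos: [0.6012, 0.2975, 0.1348]
tool_rot: [[-0.895, 0.447, -0.0], [0.447, 0.895, -0.002], [-0.0, -0.002, -1.0]]
wrist_force: [-1.4, 0.5, -1.1]
finger_gap: 0.0203
```

{"name": "drive_tool", "arguments": {"commands": [[0, 0, 0.115, 0, 0, 0, 1], [0, 0, 0.115, 0, 0, 0, 1], [0, 0, 0.11, 0, 0, 0, 1], [0, 0, 0.11, 0, 0, 0, 1], [0, 0, 0.11, 0, 0, 0, 1], [0, 0, 0.11, 0, 0, 0, 1], [0, 0, 0.11, 0, 0, 0, 1], [0, 0, 0.11, 0, 0, 0, 1]]}}

```text
t: 4.38
ee_pos: [0.5983, 0.2982, 0.1346]
tool_rot: [[-0.218, 0.976, -0.003], [0.976, 0.218, -0.002], [-0.001, -0.003, -1.0]]
wrist_force: [0.1, 0.5, -1.1]
finger_gap: 0.0202
```

{"name": "drive_tool", "arguments": {"commands": [[0, 0, 0.11, 0, 0, 0, 1], [0, 0, 0.11, 0, 0, 0, 1], [0, 0, 0, 0, 0, 0, 1], [0, 0, 0, 0, 0, 0, 1]]}}

```text
t: 4.72
ee_pos: [0.5985, 0.2984, 0.135]
tool_rot: [[-0.008, 1.0, -0.002], [1.0, 0.008, -0.002], [-0.002, -0.002, -1.0]]
wrist_force: [0.7, -0.4, -0.0]
finger_gap: 0.0204
```

```bash
python3 wr.py w4; python3 go.py .611 .30 .14 90
```

```text
t 4.77 pos [0.5987 0.2985 0.1353] a 90.4 shift tool [ 0.0014  0.0123 -0.0047] len 0.013 turn az 0.008 tilt fix [-0.0015  0.0011  0.    ] gap 0.0206 F [-0.4 -0.1 -0.4] q7 -0.23
```

View pics/w4.png

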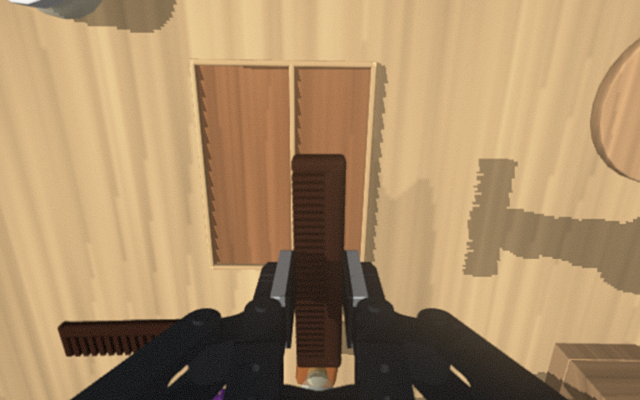

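The wrist view shows the tray rim corners at (191,62), (378,63) and (212,268), and the ridge running from (292,66) downward. The comb hangs over it.

Run:
```python
from h import *
W=wv('w4')
P=plane(W,[(191,62),(378,63),(212,268),(363,266),(292,66),(295,150)],.009);print(P.round(4))
print(np.linalg.norm(P[0]-P[1]),np.linalg.norm(P[0]-P[2]))
print('yaw', np.degrees(np.arctan2(*(P[1]-P[0])[1::-1])),np.degrees(np.arctan2(*(P[0]-P[2])[1::-1]))-90,np.degrees(np.arctan2(*(P[1]-P[3])[1::-1]))-90)
print(P[:4].mean(0))
cv2.imwrite('pics/w4c.png',cv2.resize(cv2.imread('pics/w4.png')[40:290,170:410],None,fx=2.4,fy=2.4,interpolation=2))
```

```text
[[0.5083 0.386  0.009 ]
 [0.6393 0.3865 0.009 ]
 [0.5081 0.2213 0.009 ]
 [0.6367 0.2244 0.009 ]
 [0.5789 0.3841 0.009 ]
 [0.5802 0.3241 0.009 ]]
0.13097247715803162 0.1646980562864349
yaw 0.214474729038172 -0.06509572925722296 -0.9111758388406059
[0.57308787 0.30453546 0.009     ]
```

View pics/w4c.png

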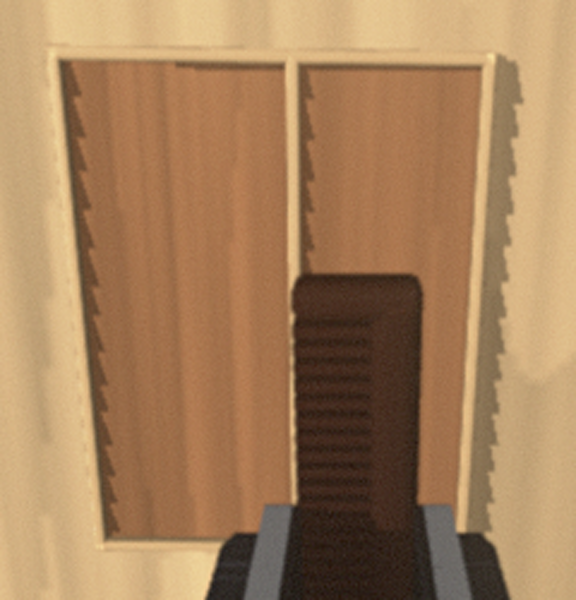

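{"name": "drive_tool", "arguments": {"commands": [[0, 0, 0.005, 0.0045, 0.0105, 0.02, 1], [0, 0, 0, 0, 0, 0.035, 1], [0, 0, 0, 0, 0, 0.03, 1], [0, 0, 0, 0, 0, 0.02, 1], [0, 0, 0, 0, 0, 0.008, 1], [0, 0, 0, 0, 0, 0, 1], [0, 0, 0, 0, 0, 0, 1]]}}

```text
t: 5.35
ee_pos: [0.6103, 0.3032, 0.0239]
tool_rot: [[-0.001, 1.0, 0.001], [1.0, 0.001, 0.0], [0.0, 0.001, -1.0]]
wrist_force: [0.3, -0.1, -0.5]
finger_gap: 0.0202
```

```bash
python3 wr.py w5; python3 go.py .610 .303 .011 90
```

```text
t 5.4 pos [0.6111 0.3035 0.025 ] a 90.0 shift tool [-0.0005 -0.0011  0.014 ] len 0.014 turn az 0.0 tilt fix [ 0.0024 -0.0012 -0.    ] gap 0.0204 F [ 0.  -1.   0.5] q7 -0.18
```

View pics/w5.png

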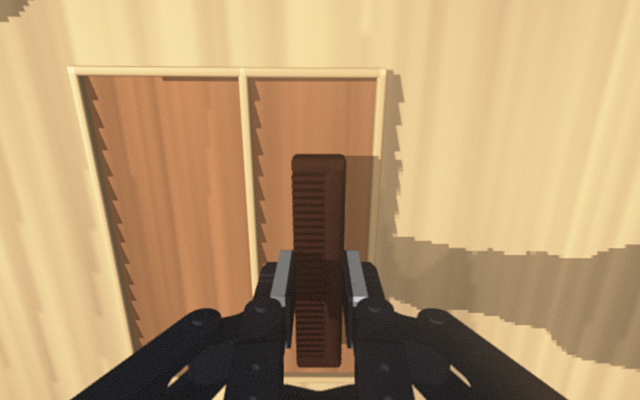

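{"name": "drive_tool", "arguments": {"commands": [[0, 0, 0, 0, 0, 0.006, 1], [0, 0, 0, 0, 0, 0.004, 1], [0, 0, 0, 0, 0, 0.001, 1], [0, 0, 0, 0, 0, 0.001, 1], [0, 0, 0, 0, 0, 0, 1]]}}

```text
t: 5.82
ee_pos: [0.6097, 0.3034, 0.0114]
tool_rot: [[-0.0, 1.0, -0.0], [1.0, 0.0, 0.0], [0.0, -0.0, -1.0]]
wrist_force: [0.1, -0.3, -0.3]
finger_gap: 0.0205
```

{"name": "drive_tool", "arguments": {"commands": [[0, 0, 0, 0, 0, 0.001, 1], [0, 0, 0, 0, 0, 0.0005, 1], [0, 0, 0, 0, 0, 0, 1]]}}

```text
t: 6.07
ee_pos: [0.6099, 0.3033, 0.0101]
tool_rot: [[-0.0, 1.0, 0.0], [1.0, 0.0, 0.0], [0.0, 0.0, -1.0]]
wrist_force: [-0.4, -0.3, -0.2]
finger_gap: 0.0206
```

{"name": "drive_tool", "arguments": {"commands": [[0, 0, 0, 0, 0, 0.001, 1], [0, 0, 0, 0, 0, 0, 1], [0, 0, 0, 0, 0, 0, 0.3], [0, 0, 0, 0, 0, 0, 0.3], [0, 0, 0, 0, 0, 0, 0.3]]}}

```text
t: 6.48
ee_pos: [0.6097, 0.3033, 0.0088]
tool_rot: [[-0.0, 1.0, -0.0], [1.0, 0.0, 0.0], [0.0, -0.0, -1.0]]
wrist_force: [-0.4, 0.2, -0.1]
finger_gap: 0.0298
```

{"name": "drive_tool", "arguments": {"commands": [[0, 0, 0, 0, 0, -0.01, 0.2], [0, 0, 0, 0, 0, -0.03, 0], [0, 0, 0, 0, 0, -0.035, 0], [0, 0, 0, 0, 0, -0.035, 0], [0, 0, 0, 0, 0, -0.035, 0], [0, 0, 0, 0, 0, 0, 0]]}}

```text
t: 6.98
ee_pos: [0.6148, 0.3044, 0.1631]
tool_rot: [[0.0, 1.0, 0.013], [1.0, -0.0, 0.007], [0.007, 0.013, -1.0]]
wrist_force: [1.9, 0.6, 1.1]
finger_gap: 0.043
```

```bash
python3 wr.py w6; python3 go.py .43 .144 .14 180
```

```text
t 7.03 pos [0.613  0.304  0.1596] a 90.0 shift tool [-0.1601 -0.1831  0.0173] len 0.244 turn az -1.571 tilt fix [ 0.0087 -0.0047  0.    ] gap 0.0425 F [-0.6  0.8 -1. ] q7 -0.24
```

View pics/w6.png

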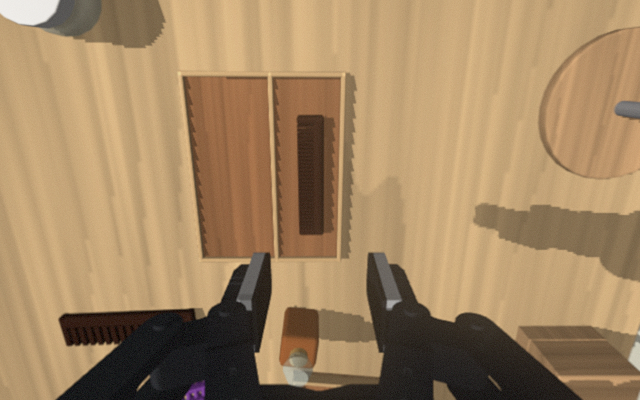

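Pocket comb lies flat in the narrow bay, from (311,116) to (311,235), clear of ridge and rim. Now the broad comb.

{"name": "drive_tool", "arguments": {"commands": [[0, 0, 0, -0.023, -0.026, 0, -0.3], [0, 0, 0, -0.023, -0.026, 0, -0.3], [0, 0, 0, -0.023, -0.026, 0, -0.3], [0, 0, 0, -0.023, -0.026, 0, -0.3], [0, 0, 0, -0.023, -0.026, 0, -0.3], [0, 0, 0, -0.023, -0.026, 0, -0.3], [0, 0, 0, -0.023, -0.026, 0, -0.3], [0, 0, -0.114, 0, 0, 0, -0.3]]}}

```text
t: 7.7
ee_pos: [0.4207, 0.1367, 0.1517]
tool_rot: [[-0.111, 0.994, -0.01], [0.994, 0.111, -0.002], [-0.0, -0.01, -1.0]]
wrist_force: [-0.8, 0.3, -0.2]
finger_gap: 0.0555
```

{"name": "drive_tool", "arguments": {"commands": [[0, 0, -0.114, 0, 0, 0, -0.3], [0, 0, -0.114, 0, 0, 0, -0.3], [0, 0, -0.114, 0, 0, 0, -0.3], [0, 0, -0.114, 0, 0, 0, -0.3], [0, 0, -0.114, 0, 0, 0, -0.3], [0, 0, -0.114, 0, 0, 0, -0.3], [0, 0, -0.114, 0, 0, 0, -0.3], [0, 0, -0.114, 0, 0, 0, -0.3]]}}

```text
t: 8.37
ee_pos: [0.427, 0.1419, 0.1533]
tool_rot: [[-0.858, 0.513, -0.001], [0.513, 0.858, -0.001], [0.001, -0.001, -1.0]]
wrist_force: [-0.7, 1.0, -0.7]
finger_gap: 0.0556
```

{"name": "drive_tool", "arguments": {"commands": [[0, 0, -0.114, 0, 0, 0, -0.3], [0, 0, -0.114, 0, 0, 0, -0.3], [0, 0, -0.114, 0, 0, 0, -0.3], [0, 0, -0.114, 0, 0, 0, -0.3], [0, 0, -0.114, 0, 0, 0, -0.3], [0, 0, 0, 0, 0, 0, -0.3], [0, 0, 0, 0, 0, 0, -0.3]]}}

```text
t: 8.95
ee_pos: [0.4273, 0.142, 0.1534]
tool_rot: [[-1.0, -0.022, -0.001], [-0.022, 1.0, -0.0], [0.001, -0.0, -1.0]]
wrist_force: [-1.7, 0.2, -0.4]
finger_gap: 0.0556
```

```bash
python3 wr.py w7; python3 go.py .43 .144 .14 181.5
```

```text
t 9.0 pos [0.4274 0.142  0.1535] a -178.7 shift tool [-0.0027  0.0019  0.0135] len 0.014 turn az -0.004 tilt fix [-0.0003 -0.0008  0.    ] gap 0.0557 F [0.2 0.6 0.5] q7 1.27
```

View pics/w7.png

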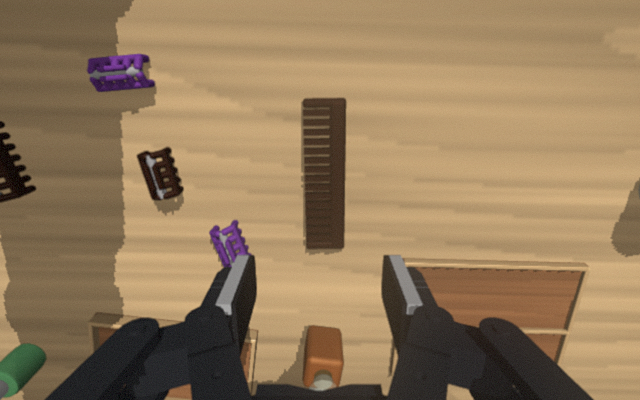

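Broad comb corners are (303,98), (346,98), (344,248) and (306,248). The dark small clip at (160,174) is flanked by purple ones at (119,72) and (230,245).

```bash
python3 - <<'E'
from h import *
W=wv('w7')
P=plane(W,[(303,98),(346,98),(344,248),(306,248)],.01);print(P.round(4),P.mean(0).round(4),np.linalg.norm(P[0]-P[1]),np.linalg.norm(P[1]-P[2]))
for i,j in((2,1),(3,0)):print(np.degrees(np.arctan2(*(P[j]-P[i])[1::-1]))%360)
E
python3 go.py .4285 .1445 .012 180.5
```

```text
[[0.3638 0.1277 0.01  ]
 [0.3631 0.1609 0.01  ]
 [0.492  0.1652 0.01  ]
 [0.4928 0.1314 0.01  ]] [0.428  0.1463 0.01  ] 0.03314360650913929 0.12902088619075516
181.92535871691516
181.65278247527613
t 9.0 pos [0.4274 0.142  0.1535] a -178.7 shift tool [-0.0013  0.0025  0.1415] len 0.142 turn az 0.014 tilt fix [-0.0003 -0.0008  0.    ] gap 0.0557 F [0.2 0.6 0.5] q7 1.27
```

{"name": "drive_tool", "arguments": {"commands": [[0, 0, -0.007, -0.001, 0.004, 0.03, -0.3], [0, 0, 0, 0, 0, 0.035, -0.3], [0, 0, 0, 0, 0, 0.035, -0.3], [0, 0, 0, 0, 0, 0.025, -0.3], [0, 0, 0, 0, 0, 0.013, -0.3], [0, 0, 0, 0, 0, 0.005, -0.3], [0, 0, 0, 0, 0, 0, -0.3]]}}

```text
t: 9.58
ee_pos: [0.4279, 0.1458, 0.0099]
tool_rot: [[-1.0, -0.031, -0.002], [-0.031, 1.0, -0.002], [0.002, -0.001, -1.0]]
wrist_force: [-0.0, -0.2, 0.1]
finger_gap: 0.0556
```

```bash
python3 wr.py w8; python3 go.py .4285 .1455 .005 181.7
```

```text
t 9.63 pos [0.4288 0.1462 0.0109] a -178.2 shift tool [ 0.0004 -0.0007  0.0059] len 0.006 turn az 0.001 tilt fix [-0.0003 -0.0002  0.    ] gap 0.0552 F [-0.3 -0.5  0.4] q7 1.47
```

View pics/w8.png

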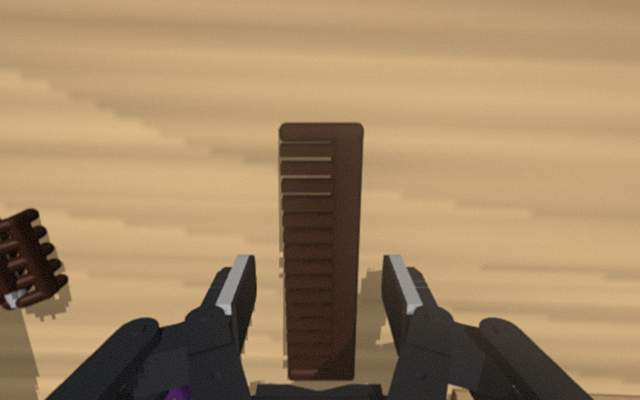

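Comb centred at (321,250) between the pads. Grip and lift.

{"name": "drive_tool", "arguments": {"commands": [[0, 0, 0, 0, 0, 0.004, -0.3], [0, 0, 0, 0, 0, 0.002, -0.3], [0, 0, 0, 0, 0, 0, 1], [0, 0, 0, 0, 0, 0, 1], [0, 0, 0, 0, 0, 0, 1], [0, 0, 0, 0, 0, 0, 1], [0, 0, 0, 0, 0, 0, 1]], "force": 45}}

```text
t: 10.22
ee_pos: [0.4291, 0.1466, 0.0057]
tool_rot: [[-0.999, -0.032, 0.001], [-0.032, 0.999, 0.001], [-0.001, 0.001, -1.0]]
wrist_force: [-1.0, -1.3, 5.3]
finger_gap: 0.032
```

{"name": "drive_tool", "arguments": {"commands": [[0, 0, 0, 0, 0, -0.01, 1], [0, 0, 0, 0, 0, -0.03, 1], [0, 0, 0, 0, 0, -0.04, 1], [0, 0, 0, 0, 0, -0.035, 1], [0, 0, 0, 0, 0, -0.02, 1], [0, 0, 0, 0, 0, 0, 1], [0, 0, 0, 0, 0, 0, 1]]}}

```text
t: 10.8
ee_pos: [0.4294, 0.1468, 0.1414]
tool_rot: [[-0.999, -0.032, 0.003], [-0.032, 0.999, 0.003], [-0.003, 0.003, -1.0]]
wrist_force: [-0.4, 0.4, -0.5]
finger_gap: 0.0321
```

```bash
python3 wr.py w9; python3 go.py .546 .303 .14 90
```

```text
t 10.85 pos [0.4283 0.1463 0.14  ] a -178.1 shift tool [-0.1227  0.1528  0.0002] len 0.196 turn az 1.603 tilt fix [ 0.0008  0.0001 -0.    ] gap 0.0321 F [-0.2 -0.  -1. ] q7 1.3
```

View pics/w9.png

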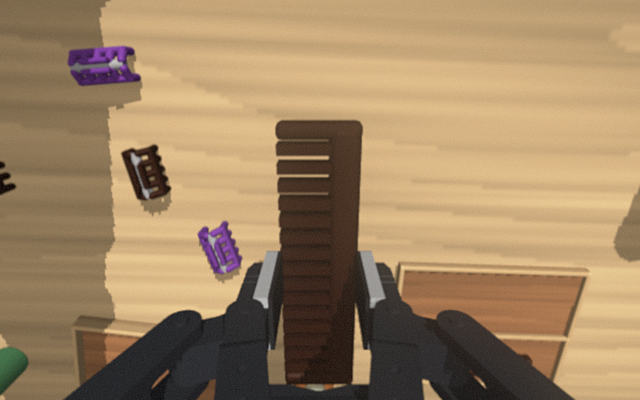

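Held (gap 32 mm), level. Over to the wide bay.

{"name": "drive_tool", "arguments": {"commands": [[0, 0, 0, -0.0205, 0.0255, 0, 1], [0, 0, 0, -0.0205, 0.0255, 0, 1], [0, 0, 0, -0.0205, 0.0255, 0, 1], [0, 0, 0, -0.0205, 0.0255, 0, 1], [0, 0, 0, -0.0205, 0.0255, 0, 1], [0, 0, 0, -0.0205, 0.0255, 0, 1], [0, 0, 0.1145, 0, 0, 0, 1], [0, 0, 0.1145, 0, 0, 0, 1]]}}

```text
t: 11.52
ee_pos: [0.5461, 0.3045, 0.1369]
tool_rot: [[-0.98, 0.198, -0.003], [0.198, 0.98, -0.003], [0.003, -0.003, -1.0]]
wrist_force: [-0.3, -0.9, -0.1]
finger_gap: 0.032
```

{"name": "drive_tool", "arguments": {"commands": [[0, 0, 0.1145, 0, 0, 0, 1], [0, 0, 0.1145, 0, 0, 0, 1], [0, 0, 0.1145, 0, 0, 0, 1], [0, 0, 0.1145, 0, 0, 0, 1], [0, 0, 0.1145, 0, 0, 0, 1], [0, 0, 0.1145, 0, 0, 0, 1], [0, 0, 0.1145, 0, 0, 0, 1], [0, 0, 0.1145, 0, 0, 0, 1]]}}

```text
t: 12.18
ee_pos: [0.5454, 0.3023, 0.1375]
tool_rot: [[-0.437, 0.9, -0.003], [0.9, 0.437, -0.003], [-0.001, -0.004, -1.0]]
wrist_force: [-0.0, 0.7, -1.1]
finger_gap: 0.0322
```

{"name": "drive_tool", "arguments": {"commands": [[0, 0, 0.1145, 0, 0, 0, 1], [0, 0, 0.1145, 0, 0, 0, 1], [0, 0, 0.1145, 0, 0, 0, 1], [0, 0, 0.1145, 0, 0, 0, 1], [0, 0, 0, 0, 0, 0, 1], [0, 0, 0, 0, 0, 0, 1]]}}

```text
t: 12.68
ee_pos: [0.5458, 0.3026, 0.1381]
tool_rot: [[-0.003, 1.0, -0.002], [1.0, 0.003, -0.003], [-0.003, -0.002, -1.0]]
wrist_force: [-0.6, 0.8, -0.4]
finger_gap: 0.0321
```

```bash
python3 wr.py w10; python3 go.py .546 .303 .03 90
```

```text
t 12.73 pos [0.546  0.3027 0.1385] a 90.1 shift tool [0.0005 0.0002 0.1085] len 0.109 turn az 0.003 tilt fix [-0.0018  0.0018 -0.    ] gap 0.0321 F [ 1.1  0.  -1.2] q7 -0.16
```

View pics/w10.png

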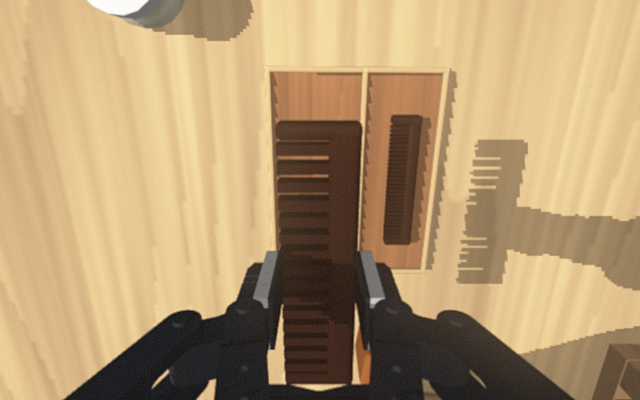

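Run:
```python
from h import *
P=plane(wv('w10'),[(266,67),(452,69),(426,271),(366,69)],.009);print(P.round(4),'centre',((P[0]+P[2])/2).round(4))
P=plane(wv('w6'),[(180,73),(347,73),(342,261),(202,261)],.009);print(P.round(4),'centre',P.mean(0).round(4))
```

```text
[[0.5079 0.3875 0.009 ]
 [0.6402 0.3864 0.009 ]
 [0.6385 0.2217 0.009 ]
 [0.5791 0.3863 0.009 ]] centre [0.5732 0.3046 0.009 ]
[[0.509  0.3864 0.009 ]
 [0.6391 0.3865 0.009 ]
 [0.6387 0.2202 0.009 ]
 [0.5087 0.2213 0.009 ]] centre [0.5739 0.3036 0.009 ]
```

{"name": "drive_tool", "arguments": {"commands": [[0, 0, 0, 0, 0, 0.035, 1], [0, 0, 0, 0, 0, 0.035, 1], [0, 0, 0, 0, 0, 0.03, 1], [0, 0, 0, 0, 0, 0.01, 1], [0, 0, 0, 0, 0, 0.005, 1], [0, 0, 0, 0, 0, 0, 1], [0, 0, 0, 0, 0, 0, 1]]}}

```text
t: 13.32
ee_pos: [0.5481, 0.3034, 0.0264]
tool_rot: [[-0.0, 1.0, 0.002], [1.0, 0.0, 0.001], [0.001, 0.002, -1.0]]
wrist_force: [0.8, 0.5, 0.1]
finger_gap: 0.032
```

```bash
python3 wr.py w11; python3 go.py .546 .303 .011 90
```

```text
t 13.37 pos [0.5483 0.3036 0.0268] a 90.0 shift tool [-0.0006 -0.0024  0.0158] len 0.016 turn az 0.0 tilt fix [ 0.003  -0.0017  0.    ] gap 0.0321 F [ 0.3  0.1 -0.1] q7 -0.07
```

View pics/w11.png

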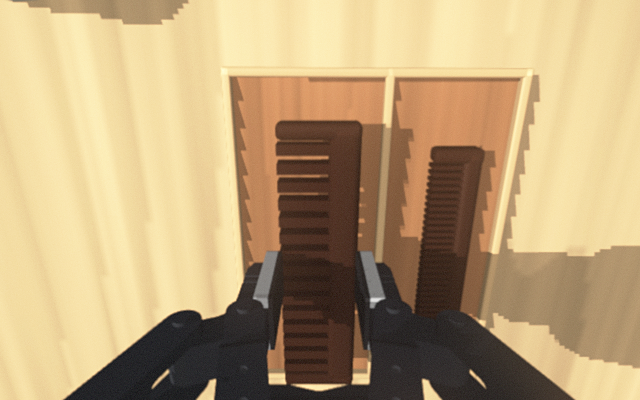

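{"name": "drive_tool", "arguments": {"commands": [[0, 0, 0, 0, -0.003, 0.004, 1], [0, 0, 0, 0, 0, 0.006, 1], [0, 0, 0, 0, 0, 0.003, 1], [0, 0, 0, 0, 0, 0.001, 1], [0, 0, 0, 0, 0, 0, 1]]}}

```text
t: 13.78
ee_pos: [0.5436, 0.3033, 0.0109]
tool_rot: [[-0.0, 1.0, -0.0], [1.0, 0.0, 0.0], [0.0, -0.0, -1.0]]
wrist_force: [-0.4, -0.3, -1.2]
finger_gap: 0.0318
```

{"name": "drive_tool", "arguments": {"commands": [[0, 0, 0, 0, 0, 0.001, 1], [0, 0, 0, 0, 0, 0.001, 1], [0, 0, 0, 0, 0, 0, 1]]}}

```text
t: 14.03
ee_pos: [0.5438, 0.3033, 0.0107]
tool_rot: [[0.0, 1.0, -0.001], [1.0, -0.0, 0.001], [0.001, -0.001, -1.0]]
wrist_force: [-4.5, -1.3, 11.6]
finger_gap: 0.0317
```

Contact is felt at the expected height (floor +5.7 mm). Release and back off.

{"name": "drive_tool", "arguments": {"commands": [[0, 0, 0, 0, 0, 0, 0.1], [0, 0, 0, 0, 0, 0, 0.1], [0, 0, 0, 0, 0, 0, 0.1]]}}

```text
t: 14.28
ee_pos: [0.5438, 0.3032, 0.0088]
tool_rot: [[-0.0, 1.0, 0.0], [1.0, 0.0, -0.0], [-0.0, 0.0, -1.0]]
wrist_force: [0.3, 0.5, -1.0]
finger_gap: 0.0382
```

{"name": "drive_tool", "arguments": {"commands": [[0, 0, 0, 0, 0, -0.008, 0.05], [0, 0, 0, 0, 0, -0.03, 0], [0, 0, 0, 0, 0, -0.035, 0], [0, 0, 0, 0, 0, -0.035, 0], [0, 0, 0, 0, 0, -0.035, 0], [0, 0, 0, 0, 0, 0, 0]]}}

```text
t: 14.78
ee_pos: [0.5485, 0.3041, 0.1596]
tool_rot: [[0.001, 1.0, 0.011], [1.0, -0.001, 0.006], [0.006, 0.011, -1.0]]
wrist_force: [1.7, 0.2, -0.6]
finger_gap: 0.0429
```

```bash
python3 wr.py w12; python3 go.py .4275 .01 .15 190;python3 - <<'E'
from h import *
# small clip from w9 and w7 for reference
for n,q in(('w7',(160,174)),('w9',(146,172))): print(plane(wv(n),[q],.016))
E
```

```text
t 14.83 pos [0.5467 0.3038 0.1565] a 90.0 shift tool [-0.2939 -0.1191  0.0043] len 0.317 turn az -1.746 tilt fix [ 0.0072 -0.0045 -0.    ] gap 0.0427 F [-0.1  0.1 -1. ] q7 -0.17
[[0.42623622 0.0138149  0.016     ]]
[[0.42510606 0.01407744 0.016     ]]
```

View pics/w12.png

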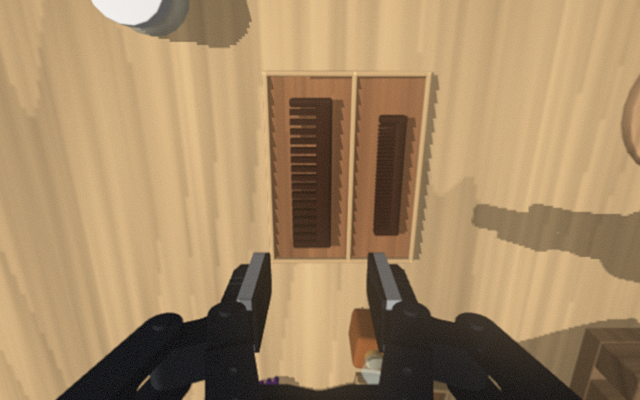

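Both combs lie flat in their bays: broad (311,98)-(311,247), pocket (390,115)-(390,235). Now the small dark clip.

{"name": "drive_tool", "arguments": {"commands": [[0, 0, 0, -0.0365, -0.0149, 0.0005, 0], [0, 0, 0, -0.0365, -0.0149, 0.0005, 0], [0, 0, 0, -0.0365, -0.0149, 0.0005, 0], [0, 0, 0, -0.0365, -0.0149, 0.0005, 0], [0, 0, 0, -0.0365, -0.0149, 0.0005, 0], [0, 0, 0, -0.0365, -0.0149, 0.0005, 0], [0, 0, 0, -0.0365, -0.0149, 0.0005, 0], [0, 0, 0, -0.0365, -0.0149, 0.0005, 0]]}}

```text
t: 15.5
ee_pos: [0.4227, 0.0096, 0.147]
tool_rot: [[-0.0, 1.0, -0.002], [1.0, 0.0, -0.0], [-0.0, -0.002, -1.0]]
wrist_force: [-0.9, -1.5, 1.2]
finger_gap: 0.0426
```

{"name": "drive_tool", "arguments": {"commands": [[0, 0, -0.111, 0, 0, 0, 0], [0, 0, -0.111, 0, 0, 0, 0], [0, 0, -0.111, 0, 0, 0, 0], [0, 0, -0.111, 0, 0, 0, 0], [0, 0, -0.111, 0, 0, 0, 0], [0, 0, -0.111, 0, 0, 0, 0], [0, 0, -0.111, 0, 0, 0, 0], [0, 0, -0.111, 0, 0, 0, 0]]}}

```text
t: 16.17
ee_pos: [0.4237, 0.0111, 0.1472]
tool_rot: [[-0.779, 0.627, -0.001], [0.627, 0.779, -0.0], [0.001, -0.001, -1.0]]
wrist_force: [-1.1, 0.2, 0.7]
finger_gap: 0.0428
```

{"name": "drive_tool", "arguments": {"commands": [[0, 0, -0.111, 0, 0, 0, 0], [0, 0, -0.111, 0, 0, 0, 0], [0, 0, -0.111, 0, 0, 0, 0], [0, 0, -0.111, 0, 0, 0, 0], [0, 0, -0.111, 0, 0, 0, 0], [0, 0, -0.111, 0, 0, 0, 0], [0, 0, -0.111, 0, 0, 0, 0], [0, 0, -0.111, 0, 0, 0, 0]]}}

```text
t: 16.83
ee_pos: [0.4237, 0.0111, 0.1472]
tool_rot: [[-0.978, -0.209, -0.002], [-0.209, 0.978, -0.0], [0.002, -0.0, -1.0]]
wrist_force: [-0.6, 0.4, 0.6]
finger_gap: 0.0426
```

{"name": "drive_tool", "arguments": {"commands": [[0, 0, 0, 0, 0, 0.02, 0], [0, 0, 0, 0, 0, 0.02, 0], [0, 0, 0, 0, 0, 0, 0], [0, 0, 0, 0, 0, 0, 0]]}}

```text
t: 17.17
ee_pos: [0.4231, 0.0106, 0.107]
tool_rot: [[-0.979, -0.203, -0.003], [-0.203, 0.979, -0.002], [0.004, -0.001, -1.0]]
wrist_force: [-0.4, 0.5, 0.3]
finger_gap: 0.0427
```

```bash
python3 wr.py w13; python3 go.py .4275 .01 .05 192
```

```text
t 17.22 pos [0.4242 0.0109 0.1079] a -168.3 shift tool [-0.0031 -0.0015  0.0579] len 0.058 turn az -0.005 tilt fix [-0.0005 -0.0011 -0.    ] gap 0.0426 F [ 0.6 -0.2  1.1] q7 1.86
```

View pics/w13.png

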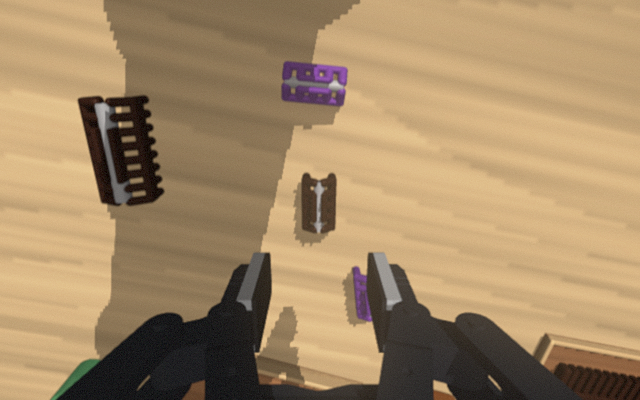

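The dark clip at (319,203) is aligned with the tool. A purple one at (362,293) is partly hidden by the right finger, so I'm checking clearance.

Run:
```python
from h import *
W=wv('w13');d=np.load('pics/w13.npz');
def tool(P):return (P-d['p'])@d['R']
q=[(319,203),(354,268),(350,320),(362,293),(303,174),(336,174),(302,232),(335,232)]
for z in(.0,.016,.024):print(z,tool(plane(W,q,z)).round(4).tolist())
# purple from w7,w9
for n,qq in(('w7',[(215,230),(240,222),(247,262),(230,266),(230,245)]),('w9',[(199,232),(226,222),(241,268),(214,274)])):
    print(n,tool(plane(wv(n),qq,.016)).round(4).tolist(), plane(wv(n),qq,.016)[:,:2].mean(0))
```

```text
0.0 [[-0.009, -0.0004, 0.107], [-0.0637, 0.0273, 0.1067], [-0.1129, 0.0255, 0.1066], [-0.0867, 0.0345, 0.1067], [0.0133, -0.012, 0.1071], [0.0133, 0.0118, 0.107], [-0.0326, -0.0134, 0.1069], [-0.0325, 0.0118, 0.1069]]
0.016 [[-0.003, -0.0004, 0.091], [-0.0542, 0.0255, 0.0908], [-0.1003, 0.0238, 0.0906], [-0.0758, 0.0322, 0.0907], [0.0179, -0.0112, 0.0911], [0.0179, 0.0111, 0.0911], [-0.0251, -0.0125, 0.0909], [-0.0251, 0.011, 0.0909]]
0.024 [[-0.0, -0.0004, 0.083], [-0.0495, 0.0246, 0.0828], [-0.094, 0.023, 0.0826], [-0.0703, 0.0311, 0.0827], [0.0201, -0.0109, 0.0831], [0.0202, 0.0107, 0.0831], [-0.0213, -0.0121, 0.0829], [-0.0213, 0.0106, 0.0829]]
w7 [[-0.0591, 0.0319, 0.0908], [-0.0557, 0.0547, 0.0908], [-0.0941, 0.0512, 0.0906], [-0.0952, 0.0354, 0.0906], [-0.0752, 0.0408, 0.0907]] [0.48837067 0.06783456]
w9 [[-0.0583, 0.0282, 0.0908], [-0.0534, 0.0522, 0.0908], [-0.0969, 0.0539, 0.0906], [-0.0986, 0.0298, 0.0906]] [0.48962523 0.06627793]
```

{"name": "drive_tool", "arguments": {"commands": [[0, 0, 0, -0.002, 0, 0.03, 0], [0, 0, 0, 0, 0, 0.03, 0], [0, 0, 0, 0, 0, 0.022, 0], [0, 0, 0, 0, 0, 0.013, 0], [0, 0, 0, 0, 0, 0.006, 0], [0, 0, 0, 0, 0, 0, 0], [0, 0, 0, 0, 0, 0, 0]]}}

```text
t: 17.8
ee_pos: [0.4275, 0.0117, 0.0078]
tool_rot: [[-0.979, -0.204, 0.002], [-0.204, 0.979, 0.001], [-0.002, 0.0, -1.0]]
wrist_force: [1.0, -0.4, -0.3]
finger_gap: 0.0428
```

```bash
python3 wr.py w14; python3 go.py .4265 .0108 .006 192
```

```text
t 17.85 pos [0.4277 0.0118 0.008 ] a -168.2 shift tool [ 0.0014 -0.0007  0.002 ] len 0.003 turn az -0.004 tilt fix [0.0003 0.0026 0.    ] gap 0.0426 F [0.3 0.2 0.2] q7 2.09
```

View pics/w14.png

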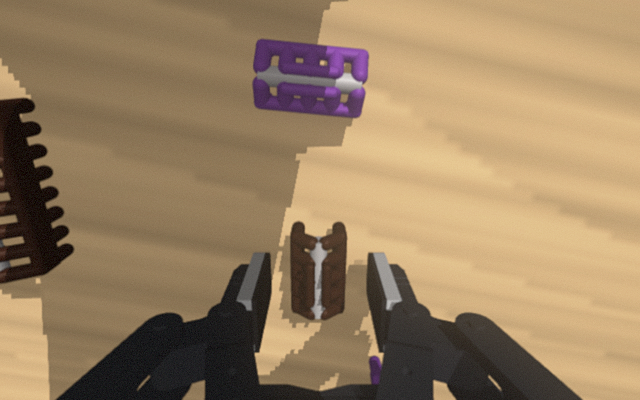

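Clip between the pads at (319,272). Grip and lift.

{"name": "drive_tool", "arguments": {"commands": [[0, 0, 0, 0, 0, 0.001, 0], [0, 0, 0, 0, 0, 0, 1], [0, 0, 0, 0, 0, 0, 1], [0, 0, 0, 0, 0, 0, 1], [0, 0, 0, 0, 0, 0, 1], [0, 0, 0, 0, 0, 0, 1]], "force": 35}}

```text
t: 18.35
ee_pos: [0.4272, 0.0119, 0.0067]
tool_rot: [[-0.979, -0.204, 0.001], [-0.204, 0.979, 0.001], [-0.001, 0.001, -1.0]]
wrist_force: [-1.7, 0.4, 7.2]
finger_gap: 0.0229
```

{"name": "drive_tool", "arguments": {"commands": [[0, 0, 0, 0, 0, -0.01, 1], [0, 0, 0, 0, 0, -0.03, 1], [0, 0, 0, 0, 0, -0.04, 1], [0, 0, 0, 0, 0, -0.035, 1], [0, 0, 0, 0, 0, -0.02, 1], [0, 0, 0, 0, 0, 0, 1]]}}

```text
t: 18.85
ee_pos: [0.4299, 0.0119, 0.1453]
tool_rot: [[-0.979, -0.204, 0.009], [-0.204, 0.979, 0.005], [-0.01, 0.003, -1.0]]
wrist_force: [0.1, 0.3, -0.5]
finger_gap: 0.0227
```

```bash
python3 go.py .6338 .0345 .14 173
```

```text
t 18.85 pos [0.4299 0.0119 0.1453] a -168.2 shift tool [-0.2042 -0.0195  0.0072] len 0.205 turn az 0.327 tilt fix [ 0.0027  0.0096 -0.    ] gap 0.0227 F [ 0.1  0.3 -0.5] q7 1.8
```

{"name": "drive_tool", "arguments": {"commands": [[0, 0, 0.109, 0, 0, 0, 1], [0, 0, 0.109, 0, 0, 0, 1], [0, 0, 0.109, 0, 0, 0, 1]]}}

```text
t: 19.1
ee_pos: [0.4258, 0.0116, 0.1407]
tool_rot: [[-0.992, 0.127, -0.001], [0.127, 0.992, 0.001], [0.001, 0.001, -1.0]]
wrist_force: [-0.1, 0.7, -0.3]
finger_gap: 0.0228
```

{"name": "drive_tool", "arguments": {"commands": [[0, 0, 0, -0.0335, 0.0079, 0, 1], [0, 0, 0, -0.0335, 0.0079, 0, 1], [0, 0, 0, -0.0335, 0.0079, 0, 1], [0, 0, 0, -0.0335, 0.0079, 0, 1], [0, 0, 0, -0.0335, 0.0079, 0, 1], [0, 0, 0, -0.0335, 0.0079, 0, 1], [0, 0, 0, 0, 0, 0, 1], [0, 0, 0, 0, 0, 0, 1]]}}

```text
t: 19.77
ee_pos: [0.6322, 0.0341, 0.1396]
tool_rot: [[-0.993, 0.121, -0.002], [0.121, 0.993, -0.002], [0.002, -0.002, -1.0]]
wrist_force: [-0.4, -0.4, -0.3]
finger_gap: 0.0233
```

```bash
python3 wr.py w15; python3 go.py .6338 .0345 .03 173
```

```text
t 19.82 pos [0.6308 0.0336 0.1398] a 173.0 shift tool [-0.0032  0.0014  0.1098] len 0.11 turn az -0.0 tilt fix [-0.0015 -0.0024 -0.    ] gap 0.0232 F [-0.5 -0.7 -0.5] q7 1.7
```

View pics/w15.png

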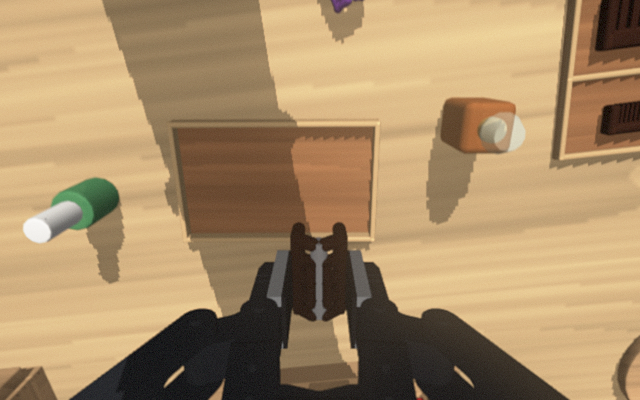

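Tray corners at (171,121), (380,121), (187,240) and (375,241), square with the gripper. The bottles are at (487,126) and (70,208), well to the sides.

Run:
```python
from h import *
W=wv('w15');d=np.load('pics/w15.npz')
P=plane(W,[(171,121),(380,121),(376,242),(186,241)],.015);print(P.round(4),P.mean(0).round(4));print(((P-d['p'])@d['R']).round(4), ((P.mean(0)-d['p'])@d['R']).round(4))
print([np.linalg.norm(P[i]-P[i-1]).round(4) for i in range(4)])
```

```text
[[ 0.5707 -0.0687  0.015 ]
 [ 0.5891  0.0838  0.015 ]
 [ 0.6873  0.0741  0.015 ]
 [ 0.6676 -0.0812  0.015 ]] [0.6287 0.002  0.015 ]
[[ 0.0483 -0.1092  0.1249]
 [ 0.0485  0.0444  0.1246]
 [-0.05    0.0466  0.1244]
 [-0.0493 -0.1099  0.1247]] [-0.0006 -0.032   0.1247]
[np.float64(0.0977), np.float64(0.1536), np.float64(0.0986), np.float64(0.1566)]
```

{"name": "drive_tool", "arguments": {"commands": [[0, 0, 0, 0, 0.004, 0.03, 1], [0, 0, 0, 0, 0, 0.035, 1], [0, 0, 0, 0, 0, 0.03, 1], [0, 0, 0, 0, 0, 0.018, 1], [0, 0, 0, 0, 0, 0.008, 1], [0, 0, 0, 0, 0, 0.003, 1], [0, 0, 0, 0, 0, 0.001, 1], [0, 0, 0, 0, 0, 0, 1]]}}

```text
t: 20.48
ee_pos: [0.6328, 0.038, 0.0173]
tool_rot: [[-0.993, 0.122, 0.002], [0.122, 0.993, 0.0], [-0.002, 0.001, -1.0]]
wrist_force: [-0.4, -0.1, 1.7]
finger_gap: 0.0228
```

```bash
python3 wr.py w16; python3 go.py .6338 .0345 .0115 173
```

```text
t 20.53 pos [0.6332 0.0381 0.0176] a 173.0 shift tool [-0.001  -0.0035  0.0061] len 0.007 turn az 0.0 tilt fix [ 0.0007  0.0026 -0.    ] gap 0.0228 F [-0.   0.1  0.6] q7 1.78
```

View pics/w16.png

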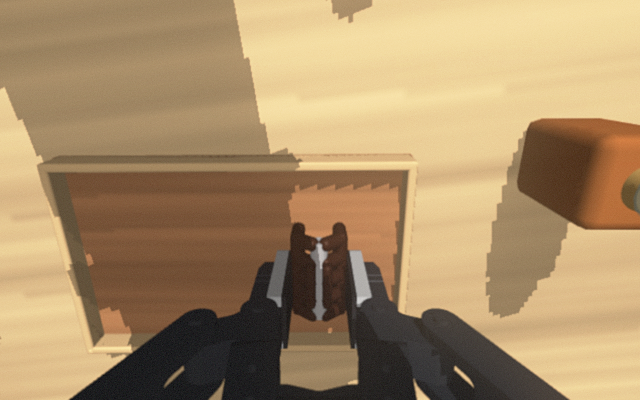

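{"name": "drive_tool", "arguments": {"commands": [[0, 0, 0, 0, -0.004, 0.002, 1], [0, 0, 0, 0, 0, 0.002, 1], [0, 0, 0, 0, 0, 0.001, 1], [0, 0, 0, 0, 0, 0.001, 1], [0, 0, 0, 0, 0, 0, 1]]}}

```text
t: 20.95
ee_pos: [0.6321, 0.0335, 0.0118]
tool_rot: [[-0.993, 0.122, 0.0], [0.122, 0.993, 0.001], [-0.0, 0.001, -1.0]]
wrist_force: [-3.3, -0.8, 11.1]
finger_gap: 0.0228
```

{"name": "drive_tool", "arguments": {"commands": [[0, 0, 0, 0, 0, 0.001, 1], [0, 0, 0, 0, 0, 0, 1]]}}

```text
t: 21.12
ee_pos: [0.6321, 0.0335, 0.0117]
tool_rot: [[-0.993, 0.122, 0.0], [0.122, 0.993, 0.001], [-0.0, 0.001, -1.0]]
wrist_force: [-5.3, -0.0, 16.7]
finger_gap: 0.0228
```

Clip seated (contact at TCP z 11.7 mm, as expected). Release.

{"name": "drive_tool", "arguments": {"commands": [[0, 0, 0, 0, 0, -0.001, 0.3], [0, 0, 0, 0, 0, 0, 0.3], [0, 0, 0, 0, 0, 0, 0.3], [0, 0, 0, 0, 0, -0.015, 0.3], [0, 0, 0, 0, 0, -0.03, 0.3], [0, 0, 0, 0, 0, -0.04, 0], [0, 0, 0, 0, 0, -0.04, -0.3], [0, 0, 0, 0, 0, 0, -0.3]]}}

```text
t: 21.78
ee_pos: [0.6373, 0.033, 0.144]
tool_rot: [[-0.992, 0.122, 0.015], [0.122, 0.993, 0.001], [-0.014, 0.003, -1.0]]
wrist_force: [1.5, -1.2, 0.3]
finger_gap: 0.0552
```

```bash
python3 wr.py w17; python3 go.py .417 -.125 .13 192.5
```

```text
t 21.83 pos [0.6353 0.0335 0.1406] a 173.0 shift tool [ 0.1975 -0.1839  0.0083] len 0.27 turn az -0.34 tilt fix [ 0.0022  0.0098 -0.    ] gap 0.0558 F [0.4 0.5 0.2] q7 1.7
```

View pics/w17.png

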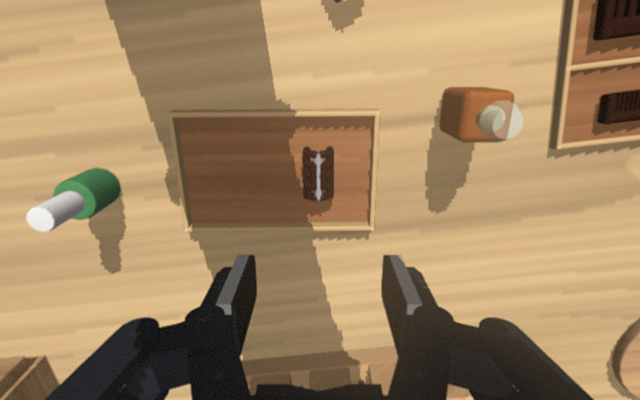

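Small clip stands in the tray at (319,174). Now the large clip.

{"name": "drive_tool", "arguments": {"commands": [[0, 0, 0, 0.0247, -0.023, 0.001, -0.3], [0, 0, 0, 0.0247, -0.023, 0.001, -0.3], [0, 0, 0, 0.0247, -0.023, 0.001, -0.3], [0, 0, 0, 0.0247, -0.023, 0.001, -0.3], [0, 0, 0, 0.0247, -0.023, 0.001, -0.3], [0, 0, 0, 0.0247, -0.023, 0.001, -0.3], [0, 0, 0, 0.0247, -0.023, 0.001, -0.3], [0, 0, 0, 0.0247, -0.023, 0.001, -0.3]]}}

```text
t: 22.5
ee_pos: [0.4112, -0.125, 0.1263]
tool_rot: [[-0.993, 0.121, -0.001], [0.121, 0.993, 0.0], [0.001, 0.0, -1.0]]
wrist_force: [-0.1, -0.5, 0.8]
finger_gap: 0.0555
```

{"name": "drive_tool", "arguments": {"commands": [[0, 0, -0.113, 0, 0, 0, -0.3], [0, 0, -0.113, 0, 0, 0, -0.3], [0, 0, -0.113, 0, 0, 0, -0.3], [0, 0, 0, 0, 0, 0, -0.3], [0, 0, 0, 0, 0, 0, -0.3]]}}

```text
t: 22.92
ee_pos: [0.4129, -0.1243, 0.1267]
tool_rot: [[-0.977, -0.213, -0.001], [-0.213, 0.977, 0.0], [0.0, 0.001, -1.0]]
wrist_force: [0.6, 0.4, -0.5]
finger_gap: 0.0554
```

```bash
python3 wr.py w18; python3 go.py .417 -.125 .01 192.5
```

```text
t 22.97 pos [ 0.413  -0.1243  0.1267] a -167.7 shift tool [-0.0038 -0.0015  0.1167] len 0.117 turn az -0.004 tilt fix [ 0.0003 -0.0005  0.    ] gap 0.0556 F [-0.1 -0.2 -0.2] q7 2.19
```

View pics/w18.png

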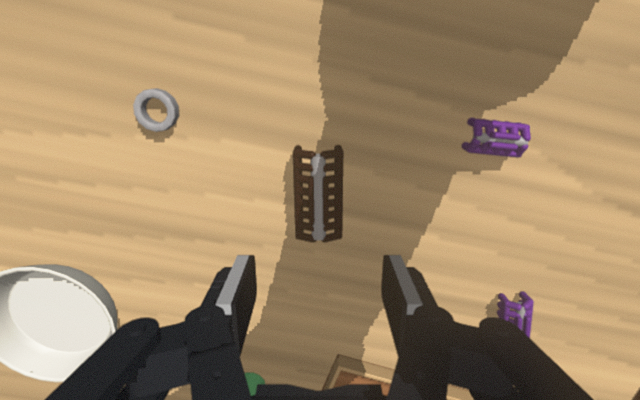

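Large clip at (318,194), aligned with the tool. The ring is at (156,110) and the bowl at the lower left.

Run:
```python
from h import *
W=wv('w18');d=np.load('pics/w18.npz')
q=[(294,147),(343,147),(340,240),(296,240)]
for z in(.022,.03):
  P=plane(W,q,z);t=(P-d['p'])@d['R'];print(z,t.round(4).tolist(),t.mean(0).round(4))
print(plane(W,[(156,110)],.01))
W13=wv('w13'); print('tri tab ends',tri(W,(317,157),W13,(101,103)),tri(W,(318,237),W13,(122,201)))
```

```text
0.022 [[0.0335, -0.0179, 0.1047], [0.0335, 0.0163, 0.1047], [-0.0382, 0.0156, 0.1047], [-0.0382, -0.0179, 0.1047]] [-0.0023 -0.001   0.1047]
0.03 [[0.0352, -0.0173, 0.0967], [0.0352, 0.0158, 0.0967], [-0.0342, 0.0151, 0.0967], [-0.0343, -0.0174, 0.0967]] [ 0.0005 -0.001   0.0967]
[[ 0.38130765 -0.24920013  0.01      ]]
tri tab ends [ 0.38609787 -0.13190405  0.02646384] [ 0.44699766 -0.11815605  0.02534432]
```

{"name": "drive_tool", "arguments": {"commands": [[0, 0, 0, -0.002, -0.001, 0.03, -0.3], [0, 0, 0, 0, 0, 0.035, -0.3], [0, 0, 0, 0, 0, 0.025, -0.3], [0, 0, 0, 0, 0, 0.016, -0.3], [0, 0, 0, 0, 0, 0.008, -0.3], [0, 0, 0, 0, 0, 0.004, -0.3], [0, 0, 0, 0, 0, 0, -0.3]]}}

```text
t: 23.55
ee_pos: [0.4154, -0.1251, 0.0086]
tool_rot: [[-0.977, -0.215, -0.001], [-0.215, 0.977, -0.0], [0.001, -0.0, -1.0]]
wrist_force: [-1.3, -0.6, 1.1]
finger_gap: 0.0552
```

```bash
python3 wr.py w19; python3 go.py .4155 -.1245 .007 192.5
```

```text
t 23.6 pos [ 0.4159 -0.1251  0.0092] a -167.6 shift tool [0.0003 0.0007 0.0022] len 0.002 turn az -0.002 tilt fix [-0.0003  0.0006 -0.    ] gap 0.0555 F [-0.5 -0.1  0.1] q7 2.46
```

View pics/w19.png

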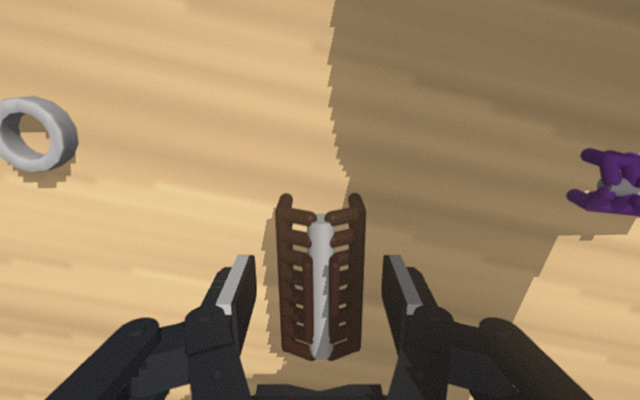

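Centred at (320,280). Grip and lift.

{"name": "drive_tool", "arguments": {"commands": [[0, 0, 0, 0, 0, 0.001, -0.3], [0, 0, 0, 0, 0, 0, 1], [0, 0, 0, 0, 0, 0, 1], [0, 0, 0, 0, 0, 0, 1], [0, 0, 0, 0, 0, 0, 1], [0, 0, 0, 0, 0, 0, 1]], "force": 40}}

```text
t: 24.1
ee_pos: [0.4163, -0.125, 0.0088]
tool_rot: [[-0.977, -0.215, 0.002], [-0.215, 0.977, 0.001], [-0.002, 0.0, -1.0]]
wrist_force: [-0.7, 1.9, 5.7]
finger_gap: 0.0348
```

{"name": "drive_tool", "arguments": {"commands": [[0, 0, 0, 0, 0, -0.01, 1], [0, 0, 0, 0, 0, -0.03, 1], [0, 0, 0, 0, 0, -0.04, 1], [0, 0, 0, 0, 0, -0.035, 1], [0, 0, 0, 0, 0, -0.02, 1], [0, 0, 0.113, 0, 0, 0, 1], [0, 0, 0.113, 0, 0, 0, 1], [0, 0, 0.113, 0, 0, 0, 1]]}}

```text
t: 24.77
ee_pos: [0.4157, -0.1248, 0.1441]
tool_rot: [[-0.992, 0.127, 0.002], [0.127, 0.992, 0.002], [-0.002, 0.002, -1.0]]
wrist_force: [-0.3, -0.5, -0.3]
finger_gap: 0.0349
```

```bash
python3 - <<'E'
import numpy as np
# tray centre seen from w15: tool(-.0006,-.032) at (.6308,.0336) a=173
c=np.cos(np.radians(173));s=np.sin(np.radians(173));
print(np.array([.6308,.0336])+np.array([c,s])*-.0006+np.array([s,-c])*(-.032-.035))
E
python3 go.py .623 -.033 .14 173
```

```text
[ 0.62323028 -0.03297371]
t 24.77 pos [ 0.4157 -0.1248  0.1441] a 172.7 shift tool [-0.1939  0.1174  0.0047] len 0.227 turn az -0.005 tilt fix [ 0.002  0.002 -0.   ] gap 0.0349 F [-0.3 -0.5 -0.3] q7 1.85
```

{"name": "drive_tool", "arguments": {"commands": [[0, 0, -0.005, -0.0323, 0.0196, 0, 1], [0, 0, 0, -0.0323, 0.0196, 0, 1], [0, 0, 0, -0.0323, 0.0196, 0, 1], [0, 0, 0, -0.0323, 0.0196, 0, 1], [0, 0, 0, -0.0323, 0.0196, 0, 1], [0, 0, 0, -0.0323, 0.0196, 0, 1], [0, 0, 0, 0, 0, 0, 1], [0, 0, 0, 0, 0, 0, 1]]}}

```text
t: 25.43
ee_pos: [0.6231, -0.0292, 0.1431]
tool_rot: [[-0.994, 0.113, 0.0], [0.113, 0.994, -0.001], [-0.0, -0.001, -1.0]]
wrist_force: [-1.5, -0.2, -1.0]
finger_gap: 0.035
```

```bash
python3 wr.py w20; python3 go.py .623 -.033 .03 173
```

```text
t 25.48 pos [ 0.6215 -0.0309  0.1432] a 173.4 shift tool [-0.0018 -0.0018  0.1132] len 0.113 turn az 0.006 tilt fix [-0.0012 -0.0005 -0.    ] gap 0.0348 F [-0.6 -0.5 -0.4] q7 1.82
```

View pics/w20.png

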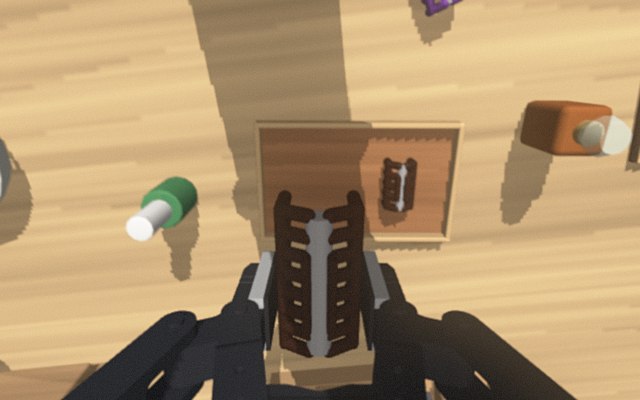

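Run:
```python
from h import *
W=wv('w20');d=np.load('pics/w20.npz')
P=plane(W,[(256,122),(463,122),(449,242),(264,241)],.015);t=(P-d['p'])@d['R'];print(t.round(4),t.mean(0).round(4))
print(((plane(W,[(399,186)],.028)-d['p'])@d['R']).round(4))
```

```text
[[ 0.0473 -0.0474  0.1281]
 [ 0.0473  0.1066  0.128 ]
 [-0.0517  0.108   0.128 ]
 [-0.0511 -0.0463  0.1282]] [-0.0021  0.0302  0.1281]
[[0.0015 0.0598 0.115 ]]
```

{"name": "drive_tool", "arguments": {"commands": [[0, 0, 0, -0.002, -0.003, 0.03, 1], [0, 0, 0, 0, 0, 0.035, 1], [0, 0, 0, 0, 0, 0.03, 1], [0, 0, 0, 0, 0, 0.015, 1], [0, 0, 0, 0, 0, 0.008, 1], [0, 0, 0, 0, 0, 0.003, 1], [0, 0, 0, 0, 0, 0, 1], [0, 0, 0, 0, 0, 0, 1]]}}

```text
t: 26.15
ee_pos: [0.6245, -0.0346, 0.0237]
tool_rot: [[-0.993, 0.117, 0.003], [0.117, 0.993, -0.0], [-0.003, 0.0, -1.0]]
wrist_force: [0.1, -1.4, -0.3]
finger_gap: 0.0351
```

```bash
python3 wr.py w21; python3 go.py .623 -.033 .0138 173
```

```text
t 26.2 pos [ 0.6247 -0.0345  0.0237] a 173.3 shift tool [0.0019 0.0013 0.0099] len 0.01 turn az 0.005 tilt fix [ 0.0004  0.0032 -0.    ] gap 0.0347 F [0.2 0.5 0.2] q7 1.92
```

View pics/w21.png

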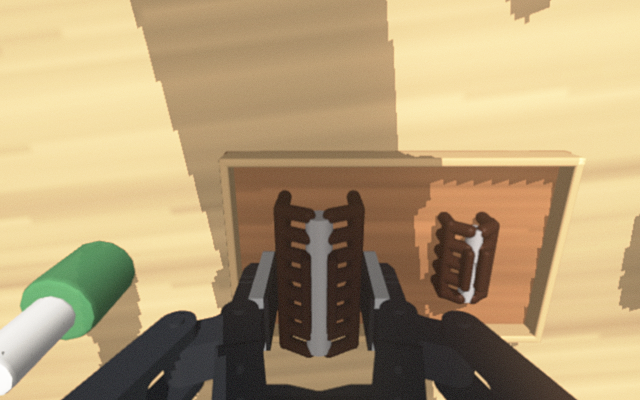

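Run:
```python
from h import *
W=wv('w21');d=np.load('pics/w21.npz')
P=plane(W,[(219,157),(586,157),(541,341)],.015);t=(P-d['p'])@d['R'];print(t.round(4),((t[0]+t[2])/2).round(4))
# where clip ends predicted
q=np.array([[.035,0,.012-.026],[-.035,0,.012-.026]]);print(proj(W,q@d['R'].T+d['p']))
```

```text
[[ 0.0488 -0.0434  0.0085]
 [ 0.0487  0.1137  0.0085]
 [-0.0484  0.1142  0.0088]] [0.0002 0.0354 0.0087]
[[320.04816536 205.6788339 ]
 [319.82269717 352.182483  ]]
```

Tray centre is at tool x 0.0, y +35 mm, so the clip is centred. Lower to contact.

{"name": "drive_tool", "arguments": {"commands": [[0, 0, 0, 0, 0.001, 0.004, 1], [0, 0, 0, 0, 0, 0.003, 1], [0, 0, 0, 0, 0, 0.002, 1], [0, 0, 0, 0, 0, 0, 1]]}}

```text
t: 26.53
ee_pos: [0.6238, -0.0328, 0.0139]
tool_rot: [[-0.993, 0.116, 0.0], [0.116, 0.993, 0.001], [-0.0, 0.001, -1.0]]
wrist_force: [-2.4, 1.5, 6.3]
finger_gap: 0.0347
```

{"name": "drive_tool", "arguments": {"commands": [[0, 0, 0, 0, 0, 0.001, 1], [0, 0, 0, 0, 0, 0.001, 1], [0, 0, 0, 0, 0, 0, 1]]}}

```text
t: 26.78
ee_pos: [0.6238, -0.0328, 0.0139]
tool_rot: [[-0.993, 0.116, 0.0], [0.116, 0.993, 0.003], [0.0, 0.003, -1.0]]
wrist_force: [-6.4, 2.4, 18.5]
finger_gap: 0.0347
```

{"name": "drive_tool", "arguments": {"commands": [[0, 0, 0, 0, 0, -0.001, 0.03], [0, 0, 0, 0, 0, 0, 0.03], [0, 0, 0, 0, 0, 0, 0.03], [0, 0, 0, 0, 0, -0.015, 0.03], [0, 0, 0, 0, 0, -0.03, 0.03], [0, 0, 0, 0, 0, -0.04, 0], [0, 0, 0, 0, 0, -0.04, -0.2], [0, 0, 0, 0, 0, 0, -0.2]]}}

```text
t: 27.45
ee_pos: [0.6287, -0.0351, 0.1457]
tool_rot: [[-0.993, 0.117, 0.014], [0.117, 0.993, -0.001], [-0.014, 0.001, -1.0]]
wrist_force: [2.0, -0.9, 0.8]
finger_gap: 0.051
```

```bash
python3 wr.py w22; python3 go.py .382 -.2505 .13 110
```

```text
t 27.5 pos [ 0.6268 -0.0343  0.1424] a 173.3 shift tool [ 0.218  -0.2433  0.01  ] len 0.327 turn az 1.104 tilt fix [0.001  0.0097 0.    ] gap 0.0512 F [-0.7 -0.9 -0.8] q7 1.83
```

View pics/w22.png

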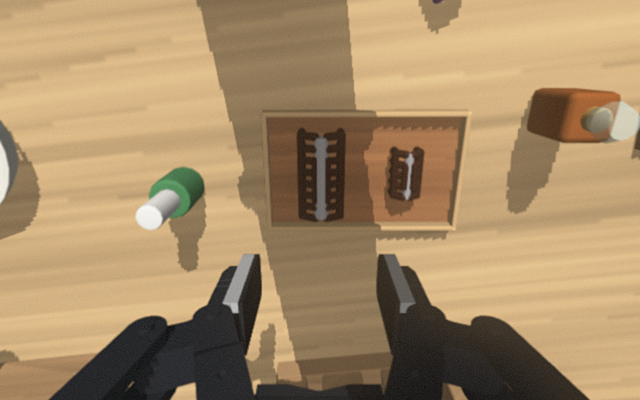

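Both clips stand inside the tray: large (321,176), small (406,174). Now the ring.

{"name": "drive_tool", "arguments": {"commands": [[0, 0, 0, 0.0273, -0.0304, 0.001, -0.2], [0, 0, 0, 0.0273, -0.0304, 0.001, -0.2], [0, 0, 0, 0.0273, -0.0304, 0.001, -0.2], [0, 0, 0, 0.0273, -0.0304, 0.001, -0.2], [0, 0, 0, 0.0273, -0.0304, 0.001, -0.2], [0, 0, 0, 0.0273, -0.0304, 0.001, -0.2], [0, 0, 0, 0.0273, -0.0304, 0.001, -0.2], [0, 0, 0, 0.0273, -0.0304, 0.001, -0.2]]}}

```text
t: 28.17
ee_pos: [0.376, -0.2498, 0.1285]
tool_rot: [[-0.993, 0.116, -0.001], [0.116, 0.993, 0.001], [0.001, 0.001, -1.0]]
wrist_force: [-0.0, -1.0, 0.3]
finger_gap: 0.0512
```

{"name": "drive_tool", "arguments": {"commands": [[0, 0, 0.115, 0, 0, 0, -0.2], [0, 0, 0.115, 0, 0, 0, -0.2], [0, 0, 0.115, 0, 0, 0, -0.2], [0, 0, 0.115, 0, 0, 0, -0.2], [0, 0, 0.115, 0, 0, 0, -0.2], [0, 0, 0.115, 0, 0, 0, -0.2], [0, 0, 0, 0, 0, 0, -0.2], [0, 0, 0, 0, 0, 0, -0.2]]}}

```text
t: 28.83
ee_pos: [0.3777, -0.249, 0.1285]
tool_rot: [[-0.694, 0.72, -0.001], [0.72, 0.694, 0.0], [0.001, -0.001, -1.0]]
wrist_force: [-0.2, 0.0, 0.1]
finger_gap: 0.0513
```

```bash
python3 wr.py w23; python3 go.py .382 -.2505 .01 132
```

```text
t 28.88 pos [ 0.3779 -0.249   0.1286] a 133.9 shift tool [-0.004   0.002   0.1186] len 0.119 turn az 0.034 tilt fix [-0.0003 -0.0007  0.    ] gap 0.0507 F [-0.1  0.6  0.4] q7 1.68
```

View pics/w23.png

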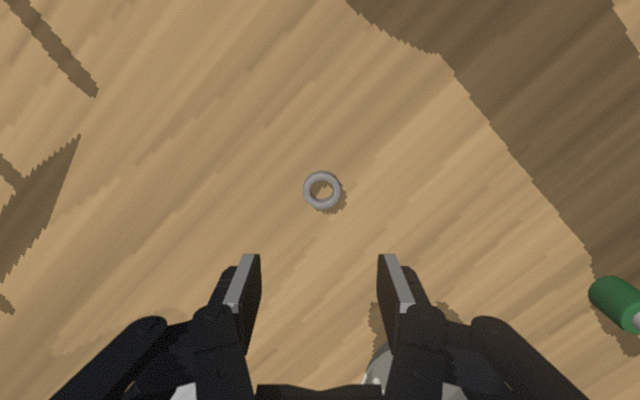

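Run:
```python
from h import *
W=wv('w23');d=np.load('pics/w23.npz')
print(((plane(W,[(322,190)],.008)-d['p'])@d['R']).round(4),plane(W,[(322,190)],.008))
print('tri',tri(W,(322,190),wv('w18'),(156,110)))
```

```text
[[-0.004   0.0022  0.1205]] [[ 0.38194039 -0.25033838  0.008     ]]
tri [ 0.38307615 -0.25141003  0.0035143 ]
```

{"name": "drive_tool", "arguments": {"commands": [[0, 0, 0, -0.004, 0.002, 0.03, -0.2], [0, 0, 0, 0, 0, 0.035, -0.2], [0, 0, 0, 0, 0, 0.03, -0.2], [0, 0, 0, 0, 0, 0.016, -0.2], [0, 0, 0, 0, 0, 0.006, -0.2], [0, 0, 0, 0, 0, 0.003, -0.2], [0, 0, 0, 0, 0, 0, -0.2]]}}

```text
t: 29.47
ee_pos: [0.3826, -0.251, 0.0091]
tool_rot: [[-0.692, 0.722, 0.0], [0.722, 0.692, 0.0], [-0.0, 0.0, -1.0]]
wrist_force: [0.4, -1.2, 0.1]
finger_gap: 0.0506
```

```bash
python3 wr.py w24; python3 go.py .382 -.2505 .005 133
```

```text
t 29.52 pos [ 0.383  -0.2512  0.0096] a 133.8 shift tool [ 0.0013 -0.0002  0.0046] len 0.005 turn az 0.014 tilt fix [ 0.0008  0.0013 -0.    ] gap 0.051 F [-0.1  0.2  0.4] q7 1.89
```

View pics/w24.png

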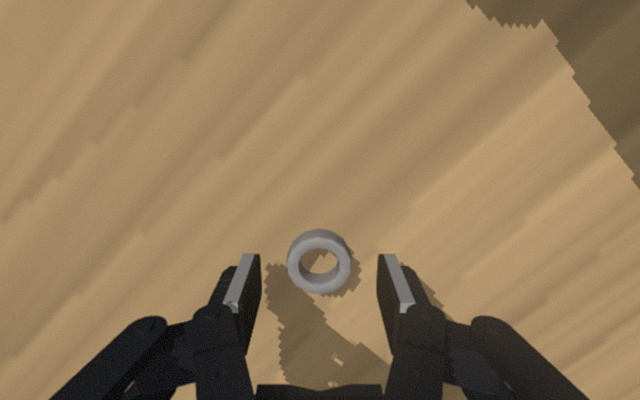

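Run:
```python
from h import *
W=wv('w24');d=np.load('pics/w24.npz')
for z in (.0,.006,.01): print(((plane(W,[(319,261)],z)-d['p'])@d['R']).round(4))
```

```text
[[-0.0025 -0.0002  0.0091]]
[[ 0.0009 -0.0002  0.0031]]
[[ 0.0032 -0.0002 -0.0009]]
```

Ring at (319,261), centred to within 2 mm. Grip and lift.

{"name": "drive_tool", "arguments": {"commands": [[0, 0, 0, 0.001, 0, 0.005, -0.2], [0, 0, 0, 0, 0, 0, -0.2], [0, 0, 0, 0, 0, 0, 1], [0, 0, 0, 0, 0, 0, 1], [0, 0, 0, 0, 0, 0, 1], [0, 0, 0, 0, 0, 0, 1], [0, 0, 0, 0, 0, 0, 1]], "force": 40}}

```text
t: 30.1
ee_pos: [0.3821, -0.25, 0.0046]
tool_rot: [[-0.692, 0.722, 0.001], [0.722, 0.692, 0.001], [-0.0, 0.001, -1.0]]
wrist_force: [-1.5, 1.4, 6.1]
finger_gap: 0.027
```

{"name": "drive_tool", "arguments": {"commands": [[0, 0, 0, 0, 0, -0.01, 1], [0, 0, 0, 0, 0, -0.03, 1], [0, 0, 0, 0, 0, -0.04, 1], [0, 0, 0, 0, 0, -0.035, 1], [0, 0, 0, 0, 0, -0.02, 1], [0, 0, 0, 0, 0, 0, 1]]}}

```text
t: 30.6
ee_pos: [0.3843, -0.252, 0.143]
tool_rot: [[-0.692, 0.722, 0.008], [0.722, 0.692, -0.002], [-0.007, 0.004, -1.0]]
wrist_force: [0.5, -1.5, -0.9]
finger_gap: 0.027
```

```bash
python3 wr.py w25; python3 go.py .573 -.319 .14 134
```

```text
t 30.65 pos [ 0.3833 -0.2507  0.141 ] a 133.8 shift tool [-0.1806  0.0896  0.002 ] len 0.202 turn az -0.003 tilt fix [ 0.0034  0.004  -0.    ] gap 0.0269 F [ 0.4  0.9 -0.4] q7 1.66
```

View pics/w25.png

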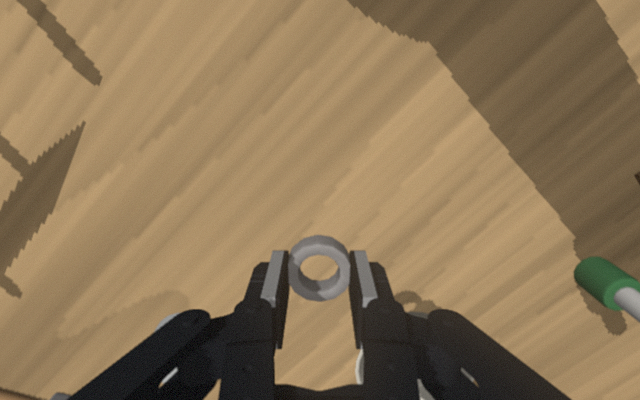

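Ring held at (319,268). Over to the bowl.

{"name": "drive_tool", "arguments": {"commands": [[0, 0, 0, -0.0301, 0.0149, 0, 1], [0, 0, 0, -0.0301, 0.0149, 0, 1], [0, 0, 0, -0.0301, 0.0149, 0, 1], [0, 0, 0, -0.0301, 0.0149, 0, 1], [0, 0, 0, -0.0301, 0.0149, 0, 1], [0, 0, 0, -0.0301, 0.0149, 0, 1], [0, 0, 0, 0, 0, 0, 1], [0, 0, 0, 0, 0, 0, 1]]}}

```text
t: 31.32
ee_pos: [0.5713, -0.3185, 0.1366]
tool_rot: [[-0.693, 0.721, -0.003], [0.721, 0.693, 0.0], [0.003, -0.002, -1.0]]
wrist_force: [-0.1, 0.2, -1.4]
finger_gap: 0.0269
```

```bash
python3 wr.py w26; python3 go.py .573 -.319 .03 134
```

```text
t 31.37 pos [ 0.5698 -0.3185  0.137 ] a 133.7 shift tool [-0.0029  0.0021  0.107 ] len 0.107 turn az -0.005 tilt fix [-0.0019 -0.0033 -0.    ] gap 0.0267 F [-1.1 -0.  -0.3] q7 1.68
```

View pics/w26.png

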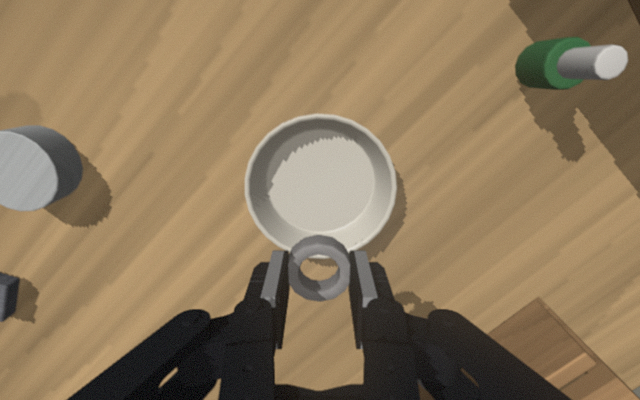

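The bowl rim spans u 246-396 and v 113-256, centre about (321,184).

Run:
```python
from h import *
W=wv('w26');d=np.load('pics/w26.npz')
t=((plane(W,[(246,184),(396,184),(321,113),(321,256)],.026)-d['p'])@d['R']).round(4);print(t, t[:2].mean(0),t[2:].mean(0))
```

```text
[[ 0.0039 -0.0541  0.1108]
 [ 0.004   0.0567  0.1105]
 [ 0.0555  0.0012  0.1108]
 [-0.0558  0.0015  0.1105]] [0.00395 0.0013  0.11065] [-0.00015  0.00135  0.11065]
```

{"name": "drive_tool", "arguments": {"commands": [[0, 0, 0, 0, 0.001, 0.035, 1], [0, 0, 0, 0, 0, 0.035, 1], [0, 0, 0, 0, 0, 0.03, 1], [0, 0, 0, 0, 0, 0.015, 1], [0, 0, 0, 0, 0, 0.006, 1], [0, 0, 0, 0, 0, 0, 1], [0, 0, 0, 0, 0, 0, 1]]}}

```text
t: 31.95
ee_pos: [0.5722, -0.3187, 0.0193]
tool_rot: [[-0.691, 0.722, 0.001], [0.722, 0.691, -0.001], [-0.002, 0.0, -1.0]]
wrist_force: [-0.4, 0.2, 0.6]
finger_gap: 0.0267
```

```bash
python3 wr.py w27; python3 go.py .573 -.319 .0115 134
```

```text
t 32.0 pos [ 0.5728 -0.3189  0.0199] a 133.8 shift tool [-0.0002  0.0001  0.0084] len 0.008 turn az -0.004 tilt fix [0.0008 0.003  0.    ] gap 0.0268 F [-0.4 -0.9  0.1] q7 1.76
```

View pics/w27.png

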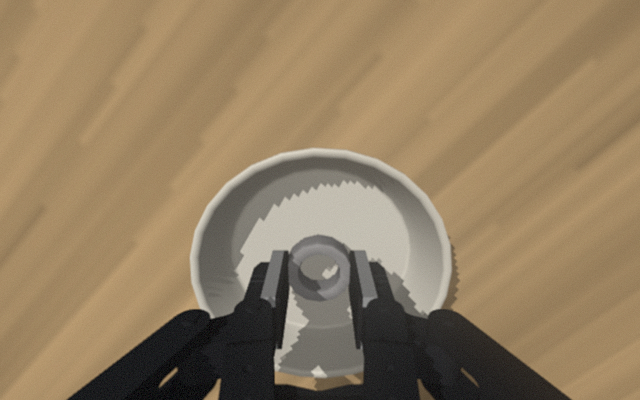

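Ring in the middle of the bowl. Lower another 6 mm and release.

{"name": "drive_tool", "arguments": {"commands": [[0, 0, 0, 0, 0, 0.004, 1], [0, 0, 0, 0, 0, 0.003, 1], [0, 0, 0, 0, 0, 0, 1], [0, 0, 0, 0, 0, 0, 0.15], [0, 0, 0, 0, 0, 0, 0.15], [0, 0, 0, 0, 0, 0, 0.15], [0, 0, 0, 0, 0, -0.02, 0.15], [0, 0, 0, 0, 0, -0.04, 0.15]]}}

```text
t: 32.67
ee_pos: [0.5691, -0.3151, 0.0668]
tool_rot: [[-0.692, 0.722, -0.009], [0.722, 0.692, 0.005], [0.009, -0.003, -1.0]]
wrist_force: [1.2, 1.0, 0.3]
finger_gap: 0.0361
```

{"name": "drive_tool", "arguments": {"commands": [[0, 0, 0, 0, 0, -0.04, 0], [0, 0, 0, 0, 0, -0.04, 0], [0, 0, 0, 0, 0, -0.04, 0], [0, 0, 0, 0, 0, 0, 0]]}}

```text
t: 33.0
ee_pos: [0.5751, -0.3219, 0.2]
tool_rot: [[-0.691, 0.722, 0.013], [0.722, 0.692, -0.008], [-0.014, 0.004, -1.0]]
wrist_force: [-0.0, -2.7, 0.4]
finger_gap: 0.0422
```

```bash
python3 wr.py w28
python3 - <<'E'
from h import *
t=grab_frame('top');s=grab_frame('scene')
cv2.imwrite('pics/f_top.png',cv2.resize(t[110:290,160:490,::-1],None,fx=2.4,fy=2.4,interpolation=2));cv2.imwrite('pics/f_scene.png',s[:,:,::-1])
st=manip.state();print(st['t'],st['wrist_force'],st['finger_gap'],st['ee_pos'])
E
```

```text
33.15 [-0.14617079  0.6450498  -0.11296597] 0.042935920017046235 [ 0.57199806 -0.31765615  0.19102371]
```

View pics/w28.png

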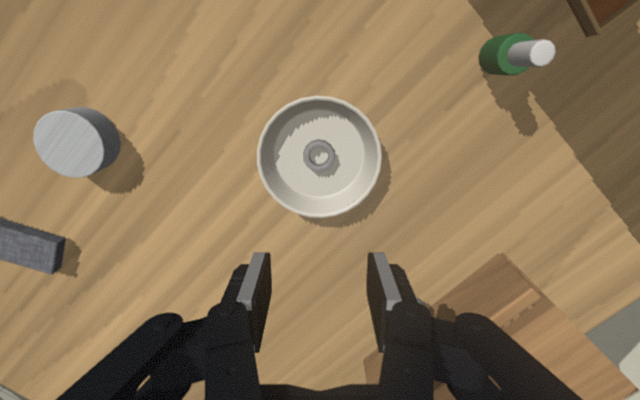

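View pics/f_top.png

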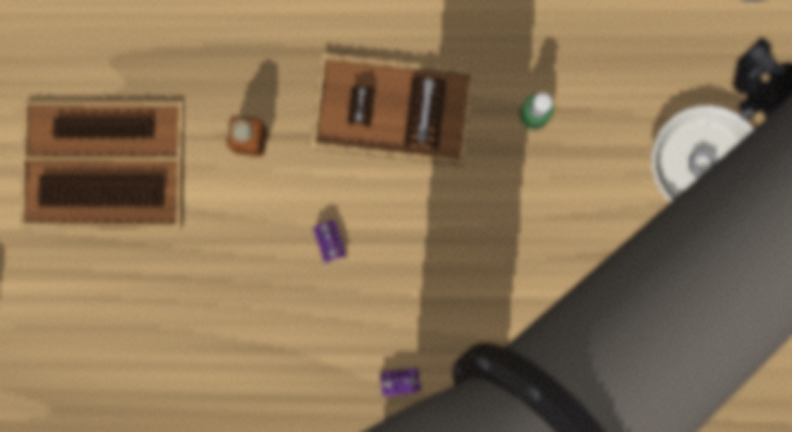

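View pics/f_scene.png

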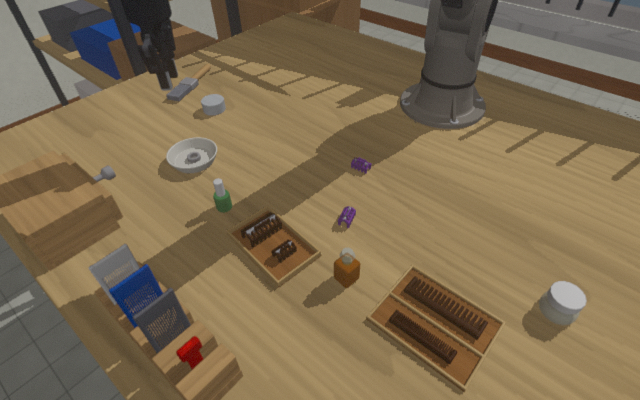

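The top view shows both combs centred in their bays, both clips inside their tray, the ring near the bowl's centre, and the bottles and purple clips where they were. I'll do one numeric check, then hand in.

Run:
```python
from h import *
T=view('top');f=lambda l:[(160+(x+.5)/2.4-.5,110+(y+.5)/2.4-.5) for x,y in l]
m=lambda l,z:plane(T,f(l),z).mean(0)[:2].round(4)
tr=m([(27,97),(184,99),(182,223),(24,221)],.009)
print('tray',tr,'broad-rel',m([(38,175),(166,169),(164,205),(40,207)],.015)-tr,'pocket-rel',m([(54,115),(155,112),(154,137),(54,138)],.015)-tr)
print('perfume',plane(T,f([(241,129)]),.074),'polish',plane(T,f([(543,103)]),.072))
W=wv('w28');a=plane(W,[(319,154)],.013)[0];b=plane(W,[(258,157),(381,157)],.026).mean(0);c=plane(W,[(320,96),(320,216)],.026).mean(0);print('ring-bowl',a,b,c)
print(manip.hand_in())
```

```text
tray [0.5762 0.3004] broad-rel [-0.0314 -0.0002] pocket-rel [ 0.035  -0.0011]
perfume [[0.59739939 0.14678348 0.074     ]] polish [[ 0.62325293 -0.14776329  0.072     ]]
ring-bowl [ 0.57100882 -0.31673994  0.013     ] [ 0.57105757 -0.31617456  0.026     ] [ 0.57297935 -0.31756877  0.026     ]
the job is handed in; nothing more can be done
None
```

The job is sorted as asked and handed in at about 33 s; the hand-in gives no verdict.

What my last checks showed:
- **Combs:** both lie flat in their bays. In the tray frame the broad comb is at (-31, 0) mm, against a bay midline of -29. The pocket comb is at (35, -1) mm, right on its midline of +35.
- **Clips:** both stand upright on the clip tray's floor. The large one is about 35 mm from the tray's centre and the small one about 32 mm on the other side. I felt the floor contact when setting each one down.
- **Ring:** it lies flat within about 2 mm of the bowl's centre.
- **Left alone:** the bottles moved less than 2 mm by the top camera, which is within its error, and the purple clips look untouched.
- **Gripper:** raised clear of everything at about z = 0.19 m.

Two things did not fully agree:
- **Comb tray position:** the wrist and top cameras differed by 2–4 mm on where it is, well inside the tolerances.
- **Heights:** triangulated heights of flat objects came out up to about 10 mm low. I therefore set heights by contact with the floor, and where I felt none (pocket comb and ring) by the height each was picked up at.

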